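# Gauge a pack of bearing blocks on the bench caliper

### The arm

A 6-joint arm with a two-finger parallel gripper is mounted at the origin on the work surface. World frame = base frame: x ahead of the robot, y to its left, z up, the work surface at z = 0. Lengths are in m, angles in degrees, forces in N, time in s.
With the tool pointing down it reaches from about 0.25 to 0.725 m from the base axis. Payload 9.7 kg.
Tool frame: the origin (TCP) lies on the centre line of the jaws, within the pads' length; the fingertips stand tip_extent ahead of it and the grasp point (between the pads) lies 3 mm ahead of it (tip_extent is the distance from the TCP to the fingertips, in m); z points along the fingers, y is the line along which they close (so a half turn about z gives the same grasp; the last joint's range is limited). The gripper opens to 85 mm and grips with 20 to 120 N. Pads are 22 mm wide; open, the fingers measure 114 mm over their backs; the gripper's body (76 mm by 85 mm) begins 54 mm behind the grasp point. The pads swing forward as they close: fully open they stand 13 mm farther back than shut.
Start: joints at [-72.365, 4.979, 10.078, 95.1, 0, 90], TCP at [0.167, -0.524, 0.253] pointing down, gripper open.
Joint ranges: [-179.16, 179.16], [-48.56, 103.87], [-65.8, 70.77], [-126.05, 130.52], [-82.76, 87.17], [-180, 180]. Speed limits (degrees/s): [127.2, 127.2, 147.25, 180, 180, 180].

### API

Orientations are given as [roll, pitch, yaw] about the fixed x, y, z axes, in that order (R = Rz(yaw) Ry(pitch) Rx(roll)).
In Python, from workcell import * gives the robot as it stands.
- The arm moves only by the tool servo_tool, never from a script. Its argument "rows" is a list of rows, each an object with "offset": the shift along the tool's x, y, z as a fraction of full scale, a list of three; "yaw": the turn about the tool's z as a fraction of full scale; "claw": the closure, from 0 (fully open) to 1 (shut). A call has 1 to 12 rows; each row is the pose to reach, as a shift and turn from the pose commanded when the call began, along the tool's axes at that moment, turning the shorter way round; what a row does not reach only later rows make up. Full scale, the value 1, is 0.1 m for a shift and pi rad for a turn. A row lasts 1/8 s, in which the tool goes at most 62.5 mm and 10.7 degrees, less where a joint would pass 70% of its speed; a pose out of reach is approached as far as the arm can. A call with a number of a shift or a turn outside -1 to 1 is refused whole. A call with a gripper value outside its range is refused whole. The fingers move at their own pace and stop on an object; "squeeze" is the grip in N (left out, the last holds). Time passes only in rows, so rows that repeat a pose let the fingers close. It gives the time, the measured TCP pose, the force, the opening and the grip force at its end, in the units of the state.
- get_obs(): the state, without advancing time (a new reading comes with each control period).
- camera(name): name is "side" or "top" or "wrist"; returns (picture, depth): 480x640x3 uint8, red, green, blue; 480x640 float32, m along the optical axis (not along the pixel's ray), 0 where there is no reading.
- camera_info(name): a dict with "fx", "fy", "cx", "cy" (pixels), "cam_to_world" (4x4, takes a point from camera to world coordinates); the wrist camera has in their place "hand_eye" (4x4, takes a point from camera to tool coordinates, whose origin is the TCP and whose axes are the flange's). Camera axes: x right, y up, looking along -z (the intrinsics and any distortion apply to the point x, -y, -z); pixel columns grow to the right and rows downward; lengths in m; the calibration is good to about 2 mm. The wrist camera is an equidistant fisheye: a pixel r from the principal point sees the ray r / f radians off the axis. A picture is of the moment at which its call begins: read the wrist's pose just before it. camera_info takes no time and is no camera call.
- job_done(): hands the job in; it is judged then, once.
The state is a dict: "time": time; "q": joint angles; "qd": joint speeds; "joint_efforts": joint torques, N m; "ee_pos": TCP position; "tcp_rot": TCP orientation; "wrist_force": force on the tool from outside, world axes, zero at the start; "torque": the same for the moment, N m; "opening": finger opening in m; "grasp_force": force on a finger pad.
Only numpy, scipy, OpenCV 4.12 (cv2) and the standard library are available. Lean on these libraries where they do the work, as an engineer would, in place of code of your own. Each camera call takes 0.05 s, during which the arm holds its last target. There are 200 camera calls.

### The job

Free the gauge's clamp knob first, then slide the jaw open and stand the striped setting master back in its green tray. Then turn the memory pointer's grey knob back to its zero stop and stand every bearing block on the table in one row on the gauge's bed between its guides; once all are in, slide the jaw shut on the row until the force needle stands in the green band, and turn the clamp knob fully tight with the needle still there. Never slide the jaw while it is clamped, and leave the other things on the bench where they are.

Things in the scene. Friction and masses are not known exactly. Their poses are not given: they have to be found in the camera images.
- gauge: bench caliper gauge, fixed. Origin: centre of its underside on the table. y runs along the slideway from the clamp block (-y end) to the anvil housing (+y end), x across. Grey base 88 wide, y -240 to 205, 30 high. Blue anvil housing x -96 to 44, y 132 to 205, 70 high. Blue clamp block y -240 to -178, 50 high
- bed (a point): point on the bed's surface (gauge x 0, y 0, z 30). Axes as the gauge's. Blocks stand on the bed in a row along y between jaw and anvil, their x across the bed, between two steel guide strips (8 high, inner faces at x +-36, y -95 to 125)
- dial (a point): centre of the round white force dial on the anvil housing. Its black needle turns clockwise with the anvil; the green band spans 4 to 10 mm of anvil travel
- jaw (a joint): sliding jaw with a red square post: 0 = fully open (face at gauge y -90), up to 0.165 m as it slides to +y, shutting. Face plate 60 x 12 x 50 tall; carriage behind it 26 above the bed. Drags with about 7 N of friction and stays where it is left. The clamp is not a hard stop: a clamped jaw can be forced, and that counts as damage.
- jaw_face (a point): centre of the jaw's measuring face, 25 above the bed; faces +y. Axes as the gauge's
- jaw_post (a point): grip point on the jaw's red post (24 x 24, from 26 to 70 above the bed, 38 behind the face): on its axis, 49 above the bed. Axes as the gauge's
- anvil (a joint): sprung anvil facing the jaw: 0 = at rest (face at gauge y 105), grows as it is pushed to +y, 500 N/m, stop at 0.013 m. The force dial shows it: green band 0.004 to 0.010 m (2 to 5 N). Plate 56 wide, 45 tall
- anvil_face (a point): centre of the anvil's face, 23 above the bed. Axes as the gauge's
- clamp_knob (a joint): black clamp knob on the blue clamp block: 0 = free stop, 1.4 rad = tight stop; grows clockwise seen from above; stays where it is left (friction 0.05 Nm). Grip bar 50 x 14, the bar along the point's x, free height 32
- clamp_grip (a point): on the clamp knob's axis, in mid grip height: top of the bar 10 above it, knob's round skirt (radius 24) 22 below it; x along the bar, y across it (close the fingers along y). Turns with the knob
- zero_knob (a joint): grey reset knob with the red memory pointer, on the anvil housing: 0 = zero stop, up to 2.0 rad; grows clockwise seen from above, so it is set back anticlockwise; friction 0.05 Nm. Same bar as the clamp knob
- zero_grip (a point): on the reset knob's axis, in mid grip height, as for the clamp knob; x along the bar, y across. Turns with the knob
- master: upright bearing block, inverted T: dark steel foot 64 (x) x 40 (y) x 14 tall, coloured body above it 36 (x) x 40 (y) up to 50 tall; grip the body from above on its x sides. Origin: centre of the underside, z up; half-turn symmetric. Setting master, yellow with black stripes. At the start it stands on the gauge's bed between the jaw and the anvil, a few mm from each.
- tray: shallow green tray for the master, fixed, outside 94 (x) x 74 (y) x 12 high, inside 84 x 64, so the master's foot drops in with its x along the tray's x. Origin: centre of the underside. Stands left or right of the gauge
- tray_in (a point): centre of the tray's inner floor, 5 above the table. Axes as the tray's
- driver_red: bystander: red screwdriver, 200 long, lying near the far edge; origin under its middle
- driver_blue: bystander: blue screwdriver, 200 long, lying at the left; origin under its middle
- spanner: bystander: steel spanner, 180 long, lying at the right; origin under its middle
- oiler: bystander: yellow oiler bottle, 60 across, 150 tall; origin under its middle
- cup: bystander: steel cup, 70 across, 70 tall; origin under its middle
- block_a: upright bearing block, inverted T: dark steel foot 64 (x) x 34 (y) x 14 tall, coloured body above it 36 (x) x 34 (y) up to 50 tall; grip the body from above on its x sides. Origin: centre of the underside, z up; half-turn symmetric. Bare aluminium, 34 thick, 0.12 kg. Stands on the table beyond the gauge; may be absent.
- block_b: upright bearing block, inverted T: dark steel foot 64 (x) x 36 (y) x 14 tall, coloured body above it 36 (x) x 36 (y) up to 50 tall; grip the body from above on its x sides. Origin: centre of the underside, z up; half-turn symmetric. Black, 36 thick, 0.13 kg. Stands on the table beyond the gauge; may be absent.
- block_c: upright bearing block, inverted T: dark steel foot 64 (x) x 38 (y) x 14 tall, coloured body above it 36 (x) x 38 (y) up to 50 tall; grip the body from above on its x sides. Origin: centre of the underside, z up; half-turn symmetric. Blue, 38 thick, 0.14 kg. Stands on the table beyond the gauge; may be absent.
- block_d: upright bearing block, inverted T: dark steel foot 64 (x) x 40 (y) x 14 tall, coloured body above it 36 (x) x 40 (y) up to 50 tall; grip the body from above on its x sides. Origin: centre of the underside, z up; half-turn symmetric. Brass, 40 thick, 0.15 kg. Stands on the table beyond the gauge; may be absent.
There are look-alikes about, which are no part of the job. What is shaped like the block_c but pink is not meant. What is shaped like the block_a but pink is not meant.

How it is judged:
By the outcome, as a careful person would: the job done as asked, in the order asked, and still so for the second after the job is handed in, with the robot touching nothing.
Of block_a, block_b, block_c, block_d only 2 to 4 are there at a start; the rules pass over those that are not, and their reading is None.
At some moment in a run one of block_a, block_b, block_c, block_d may be knocked a few centimetres aside while the robot is not near it.
It also fails if it takes over 210 s, if anything falls off the work surface, if the arm or the gripper's body presses on something with over 40 N, if the wrist force passes 120 N, or if a joint passes its speed limit or range.

## Working session

There is one attempt and no reset: what is moved stays moved. The work goes in short steps, Python scripts to look and compute and a tool call to move; the robot and the scene stay as the last step left them, time stands still between calls to the robot, and variables do not carry over. Pictures are saved under pics/ and viewed, at most 14 in all, crops included, and the job is handed in when it is done.

Besides the shell and the picture viewer there is one more tool, called after "Call:" as name([rows], argument=value, ...), one row to a line, values as JSON. servo_tool: Moves the arm, as the interface text tells. Its arguments: {"type":"object","properties":{"rows":{"type":"array"},"squeeze":{"type":"number"}},"required":["rows"]}

```bash
ls; mkdir -p pics; python3 - <<'E'
from workcell import *
import cv2,numpy as np
o=get_obs();print(o)
for n in("top","side"):
    p,d=camera(n);cv2.imwrite(f"pics/{n}0.png",p[:,:,::-1]);np.save(f"pics/{n}0.npy",d)
    print(n,camera_info(n),d.min(),d.max())
print(camera_info("wrist"))
E
```

```text
pics
{'time': 0.0, 'q': array([-7.23650800e+01,  5.01270286e+00,  1.00326093e+01,  9.50990096e+01,
       -4.29791651e-04,  8.99994000e+01]), 'qd': array([-0.06689346, -0.14857227, -0.0228339 , -0.06190175, -0.05038839,
       -0.01690631]), 'joint_efforts': array([-2.36233054e-04, -5.20396936e+01,  4.64796424e+01,  1.68113282e-02,
        5.77559240e-05,  6.45220197e-06]), 'ee_pos': array([ 0.1665592 , -0.52395945,  0.25255115]), 'tcp_rot': array([-1.79920897e+02,  4.28962944e-04,  1.76355205e+01]), 'wrist_force': array([ 0.09622722,  0.75826502, -0.12846108]), 'torque': array([-0.01755833,  0.01239615,  0.00220473]), 'grasp_force': 0.0, 'opening': 0.08535025516794263}
top {'fx': 511.0664571808273, 'fy': 511.0664571808273, 'cx': 317.38832049862157, 'cy': 239.70867789439396, 'cam_to_world': array([[-1.78943398e-02,  9.87763312e-01, -1.54930410e-01,
         3.96334567e-01],
       [-9.99801465e-01, -1.90359007e-02, -5.88765713e-03,
         9.64572473e-04],
       [-8.76485161e-03,  1.54794295e-01,  9.87907842e-01,
         1.31984749e+00],
       [ 0.00000000e+00,  0.00000000e+00,  
[... 197 characters left out ...]
0705,  0.11325796, -0.20679382,  0.35392977],
       [-0.23574519,  0.48128206, -0.84426997, -0.89103998],
       [ 0.00390586,  0.86921816,  0.49441332,  0.6240441 ],
       [ 0.        ,  0.        ,  0.        ,  1.        ]])} 0.0 3.1387143
{'fx': 371.64829954431775, 'fy': 371.64829954431775, 'cx': 320.8144998665452, 'cy': 249.706561624164, 'hand_eye': array([[ 4.07740640e-04,  9.64833022e-01,  2.62863221e-01,
         6.62449624e-02],
       [ 9.99999699e-01, -5.66905651e-04,  5.29662439e-04,
        -4.75498013e-05],
       [ 6.60054458e-04,  2.62862926e-01, -9.64832963e-01,
        -1.21067850e-01],
       [ 0.00000000e+00,  0.00000000e+00,  0.00000000e+00,
         1.00000000e+00]])}
```

View pics/top0.png

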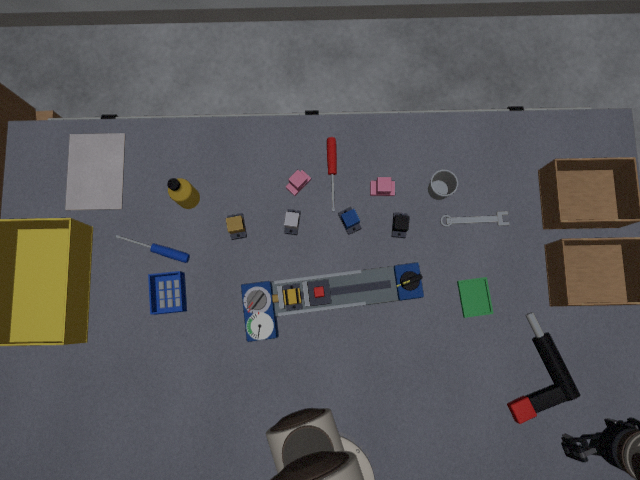

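View pics/side0.png

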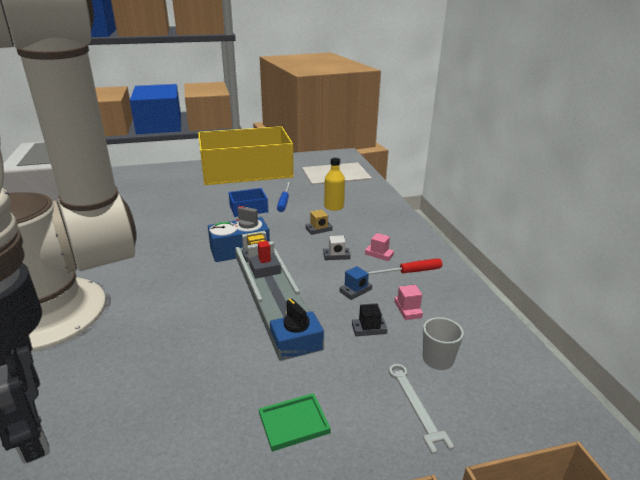

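```bash
python3 -c "
import workcell as w;print([n for n in dir(w) if n[0]!='_']);print(getattr(w,'tip_extent',None))"
```

```text
['PlanningError', 'camera', 'camera_info', 'get_obs', 'job_done', 'tip_extent']
0.022
```

```bash
cat > h.py <<'E'
from workcell import *
import cv2,numpy as np
from scipy.spatial.transform import Rotation as R
def T_tool(o=None):
    o=o or get_obs();T=np.eye(4);T[:3,:3]=R.from_euler('xyz',o['tcp_rot'],degrees=True).as_matrix();T[:3,3]=o['ee_pos'];return T
def rays(name,uv,T=None):
    """origin and world directions (unit depth along the optical axis) of pixels uv"""
    c=camera_info(name);uv=np.atleast_2d(uv).astype(float)
    x=(uv[:,0]-c['cx'])/c['fx'];y=(uv[:,1]-c['cy'])/c['fy']
    if name=='wrist':
        r=np.hypot(x,y)+1e-12;k=np.tan(r)/r;x=x*k;y=y*k;M=T@c['hand_eye']
    else: M=c['cam_to_world']
    d=np.stack([x,-y,-np.ones_like(x)],1)@M[:3,:3].T
    return M[:3,3],d
def plane(name,uv,z,T=None):
    o,d=rays(name,uv,T);return o+d*((z-o[2])/d[:,2])[:,None]
def cloud(name,depth,T=None):
    v,u=np.mgrid[:480,:640];o,d=rays(name,np.stack([u.ravel(),v.ravel()],1),T)
    P=o+d*depth.ravel()[:,None];P[depth.ravel()<=0]=np.nan;return P.reshape(480,640,3)
def grab(name,tag):
    T=T_tool();p,d=camera(name);cv2.imwrite(f"pics/{tag}.png",p[:,:,::-1]);np.savez(f"pics/{tag}.npz",p=p,d=d,T=T);return p,d,T
def load(tag):
    z=np.load(f"pics/{tag}.npz");return z['p'],z['d'],z['T']
def rects(P,p,zlo,zhi,amin=15):
    m=((P[...,2]>zlo)&(P[...,2]<zhi)).astype(np.uint8)
    n,L,st,ce=cv2.connectedComponentsWithStats(m)
    for i in range(1,n):
        if st[i,4]>=amin:
            q=P[L==i];r=cv2.minAreaRect((q[:,:2]*1000).astype(np.float32))
            print(ce[i].round(),'n',st[i,4],'rect',np.round(r[0],1),np.round(r[1],1),round(r[2],1),'z',np.median(q[:,2]).round(4),'mean',(q.mean(0)*1000).round(1),'rgb',p[L==i].mean(0).round())
E
python3 - <<'E'
from h import *
p=cv2.imread('pics/top0.png')[:,:,::-1];d=np.load('pics/top0.npy')
P=cloud('top',d)
for px in [(450,350),(200,350),(410,281),(260,325),(475,297),(320,260)]: print(px,P[px[1],px[0]])
print('blocks');rects(P[:, 100:500],p[:,100:500],.042,.058)
print('70-ish');rects(P[:, 100:500],p[:,100:500],.062,.078)
print('knobs');rects(P[:, 100:500],p[:,100:500],.078,.13,8)
E
```

```text
(450, 350) [ 0.31520272 -0.32087888 -0.00088764]
(200, 350) [ 0.32609356  0.31196338 -0.00295832]
(410, 281) [ 0.48402777 -0.21100488  0.09744304]
(260, 325) [0.3866645  0.1493535  0.08126232]
(475, 297) [ 0.44683139 -0.39107594  0.00401962]
(320, 260) [ 0.55035763  0.00300836 -0.00442929]
blocks
[198. 178.] n 184 rect [756.5  57.1] [33.6 36. ] 45.7 z 0.0492 mean [755.8  56.7  49. ] rgb [153.  99. 119.]
[348. 179.] n 73 rect [ 742.2 -323. ] [59.  31.5] 43.4 z 0.0502 mean [ 746.4 -328.5   50.2] rgb [57. 58. 57.]
[284. 184.] n 220 rect [ 737.1 -164.6] [36.7 37.9] 87.9 z 0.0488 mean [ 736.6 -164.4   49. ] rgb [149.  97. 117.]
[333. 191.] n 21 rect [ 715.  -289.4] [40.2  7.3] 36.1 z 0.0516 mean [ 714.  -288.8   51.1] rgb [52. 53. 52.]
[ 91. 199.] n 52 rect [707.8 333.2] [20.1 55.7] 46.6 z 0.0491 mean [706.3 330.3  49.8] rgb [75. 62. 24.]
[250. 217.] n 215 rect [651.8 -75. ] [36.1 38.5] 27.5 z 0.0492 mean [651.4 -75.   49.4] rgb [ 33.  59. 102.]
[191. 219.] n 191 rect [650.9  73.9] [33.8 36.8] 81.4 z 0.0499 mean [650.5  73.8  49.4] rgb [133. 133. 139.]
[134. 223.] n 229 rect [642.5 218.6]
[... 1537 characters left out ...]
0.0639 mean [ 477. -219.   64.] rgb [30. 29. 32.]
knobs
[ 82. 191.] n 380 rect [719.6 344.5] [53.4 58.3] 51.6 z 0.1025 mean [714.2 339.3 102.4] rgb [116.  98.  40.]
[311. 279.] n 127 rect [ 488.6 -216. ] [13.7 50.3] 20.5 z 0.0932 mean [ 488.1 -214.9   93.2] rgb [37. 37. 30.]
[206. 293.] n 99 rect [460.5  39.2] [58.4 11.7] 6.3 z 0.0807 mean [460.9  38.8  80.9] rgb [116. 120. 126.]
[219. 291.] n 101 rect [464.4   7.2] [24.2 23.7] 3.5 z 0.1 mean [463.8   7.4  99.3] rgb [135.  42.  41.]
[191. 296.] n 189 rect [454.9  73. ] [35.7 40.2] 5.5 z 0.0804 mean [455.1  74.1  80.6] rgb [109.  91.  42.]
[156. 300.] n 326 rect [447.  158.2] [46.6 47.7] 8.7 z 0.0879 mean [446.  156.8  96.7] rgb [92. 87. 87.]
```

```bash
python3 - <<'E'
from h import *
p=cv2.imread('pics/top0.png')[:,:,::-1];d=np.load('pics/top0.npy')
P=cloud('top',d)
s=np.s_[:,100:500]
print('bars');rects(P[s],p[s],.088,.115,8)
hsv=cv2.cvtColor(p,cv2.COLOR_RGB2HSV)
g=((hsv[...,0]>45)&(hsv[...,0]<75)&(hsv[...,1]>120)).astype(np.uint8);g[:,:440]=0
q=P[g>0];q=q[~np.isnan(q[:,0])];print('tray',cv2.minAreaRect((q[:,:2]*1000).astype(np.float32)),np.percentile(q[:,2],[5,50,95]))
ps=cv2.imread('pics/side0.png')[:,:,::-1];Ps=cloud('side',np.load('pics/side0.npy'))
print('SIDE');rects(Ps,ps,.044,.053,15)
print('bars');rects(Ps[:,200:],ps[:,200:],.088,.115,8)
hs=cv2.cvtColor(ps,cv2.COLOR_RGB2HSV)
g=((hs[...,0]>45)&(hs[...,0]<75)&(hs[...,1]>120)).astype(np.uint8);g[:380]=0
q=Ps[g>0];q=q[~np.isnan(q[:,0])];print('tray',cv2.minAreaRect((q[:,:2]*1000).astype(np.float32)),np.percentile(q[:,2],[5,50,95]))
E
```

```text
bars
[ 81. 191.] n 307 rect [720.1 344.9] [52.2 57.9] 51.6 z 0.1022 mean [714.8 339.7 102.1] rgb [121. 103.  42.]
[312. 279.] n 121 rect [ 488.6 -216.2] [13.7 49.9] 20.6 z 0.0935 mean [ 488.4 -216.    93.7] rgb [38. 38. 31.]
[219. 291.] n 99 rect [464.2   7.6] [24.2 23.6] 7.2 z 0.1 mean [464.    7.5  99.6] rgb [136.  43.  42.]
[156. 299.] n 102 rect [449.4 160. ] [20.6 48.5] 51.5 z 0.1119 mean [447.6 155.9 108.4] rgb [78. 75. 76.]
tray ((564.3800048828125, -471.0101623535156), (245.95046997070312, 860.5897827148438), 89.82376098632812) [0.00029387 0.00584781 0.25223628]
SIDE
[403.  85.] n 83 rect [1512.5 1685.7] [281.1  41.6] 1.2 z 0.0486 mean [1513.2 1686.3   48.5] rgb [167. 170. 166.]
[545. 132.] n 475 rect [1693.2  979.1] [  61.9 1450.1] 0.2 z 0.0488 mean [1712.9  784.5   48.7] rgb [141. 144. 141.]
[249.  92.] n 42 rect [ 638.7 1687.8] [ 35.  117.7] 86.7 z 0.0483 mean [ 638.4 1687.7   48.5] rgb [163. 166. 162.]
[ 16. 104.] n 64 rect [-478.9 1688.6] [ 32.8 146.1] 88.9 z 0.0479 mean [-479.  1687.7   48. ] rgb [156. 159. 155.]
[317. 121.] n 187 rect [ 807.9 1124.1] [248.5 479.9] 50.0
[... 3051 characters left out ...]
.]
[ 48. 215.] n 198 rect [446.3 152.5] [16.3 51.5] 66.2 z 0.1022 mean [447.8 151.8 101.9] rgb [70. 71. 70.]
[ 64. 246.] n 126 rect [464.7   6.4] [24.3 26.3] 10.3 z 0.0999 mean [464.4   1.   97.9] rgb [151.  43.  37.]
[ 96. 307.] n 184 rect [ 488.3 -218. ] [14.3 51. ] 21.9 z 0.0952 mean [ 488.9 -221.3   94.4] rgb [50. 49. 40.]
[339. 460.] n 1546 rect [ 705.4 -590.8] [ 53.5 168.5] 76.5 z 0.0985 mean [ 716.4 -591.2   97.1] rgb [126.  99.  70.]
[227. 478.] n 78 rect [ 566.5 -581. ] [ 7.6 28.7] 76.9 z 0.1007 mean [ 570.  -582.9  100.8] rgb [160. 128.  93.]
tray ((447.8665771484375, -390.77581787109375), (93.67318725585938, 75.54075622558594), 6.469243049621582) [0.00465164 0.0070593  0.01419226]
```

Call:
servo_tool([
  {"offset": [0.5,0,0],"yaw": 0.1,"claw": 0},
  {"offset": [1,0,0],"yaw": 0.1,"claw": 0},
  {"offset": [1,0,0],"yaw": 0.1,"claw": 0},
], squeeze=40)

```text
time: 0.48
ee_pos: [0.2644, -0.4927, 0.2526]
tcp_rot: [-179.9, 0.0, -0.3]
wrist_force: [-0.4, -0.3, 0.1]
opening: 0.0853
grasp_force: 0.0
```

```bash
python3 -c "
from workcell import *
o=get_obs();print(o['q'].round(2),o['tcp_rot'],o['ee_pos'])"
```

```text
[-6.1800e+01  6.3000e+00  1.1430e+01  9.5190e+01  3.0000e-02  1.1846e+02] [-1.79937186e+02  3.58624585e-03 -2.58642938e-01] [ 0.26437596 -0.49273345  0.25263584]
```

Call:
servo_tool([
  {"offset": [0.375,-0.46,0],"yaw": 0,"claw": 0},
  {"offset": [0.75,-0.92,0],"yaw": 0,"claw": 0},
])

```text
time: 0.72
ee_pos: [0.3375, -0.4017, 0.2528]
tcp_rot: [-180.0, 0.0, -0.4]
wrist_force: [0.4, -1.2, 0.6]
opening: 0.0857
grasp_force: 0.0
```

Call:
servo_tool([
  {"offset": [0.375,-0.46,0],"yaw": 0,"claw": 0},
  {"offset": [0.75,-0.92,0],"yaw": 0,"claw": 0},
])

```text
time: 0.98
ee_pos: [0.4134, -0.3097, 0.2531]
tcp_rot: [180.0, 0.0, -0.4]
wrist_force: [0.1, -0.5, -0.1]
opening: 0.0852
grasp_force: 0.0
```

Call:
servo_tool([
  {"offset": [0,-0.46,0],"yaw": 0,"claw": 0},
  {"offset": [0,-0.92,0],"yaw": 0,"claw": 0},
  {"offset": [0,-0.92,0],"yaw": 0,"claw": 0},
  {"offset": [0,-0.92,0],"yaw": 0,"claw": 0},
])

```text
time: 1.48
ee_pos: [0.4135, -0.2194, 0.2532]
tcp_rot: [180.0, -0.0, -0.3]
wrist_force: [-0.5, -0.2, 0.1]
opening: 0.0854
grasp_force: 0.0
```

```bash
python3 - <<'E'
from h import *
p,d,T=grab('wrist','w1');print(T.round(3)[:3,3])
P=cloud('wrist',d,T)
for lo,hi in((.042,.057),(.085,.115)):
    print('--');rects(P,p,lo,hi,150)
E
```

```text
[ 0.414 -0.219  0.253]
--
[163.   4.] n 177 rect [631.3 -72.7] [25.5 10.9] 85.0 z 0.0496 mean [631.9 -71.9  48.2] rgb [23. 45. 83.]
[303.   2.] n 178 rect [ 618.6 -202.7] [35.6  3.8] 86.8 z 0.0482 mean [ 618.6 -205.    47.5] rgb [9. 9. 9.]
[632.  29.] n 496 rect [ 655.5 -579.6] [75.2 16.8] 10.5 z 0.0493 mean [ 653.6 -580.1   49.4] rgb [55. 39. 25.]
[50. 21.] n 795 rect [649.8  74.2] [37.1 36.4] 81.3 z 0.0503 mean [648.   70.8  49.5] rgb [157. 158. 159.]
[634. 160.] n 1057 rect [ 499.7 -579.8] [159.7   5.1] 0.2 z 0.0487 mean [ 495.4 -579.8   48.8] rgb [55. 40. 25.]
[318. 142.] n 4296 rect [ 487.7 -216.7] [88.8 62.7] 6.3 z 0.0502 mean [ 487.4 -216.9   50.1] rgb [ 31.  64. 120.]
[103. 174.] n 1046 rect [463.   7.] [60.1 56.2] 5.7 z 0.0559 mean [469.5  -8.5  53.3] rgb [42. 44. 49.]
[ 36. 174.] n 164 rect [478.4  89.6] [11.7 20.8] 6.8 z 0.0451 mean [477.8  92.1  46.7] rgb [60. 62. 65.]
[ 86. 205.] n 229 rect [440.7  14.2] [17.9 36.6] 7.5 z 0.0565 mean [440.9  15.   56.4] rgb [57. 60. 67.]
[ 45. 219.] n 159 rect [426.8  83.7] [13.  22.6] 5.0 z 0.0452 mean [427.4  85.4  46.6] rgb [62. 65. 68.]
[ 31. 254.] n 476 rect [387.3 115.3] [66.   5.3] 5.0 z 0.0493 mean [388.1 115.4  49.5] rgb [12. 24. 43.]
[595. 331.] n 2167 rect [ 272.  -565.1] [163.3  39.8] 22.1 z 0.05 mean [ 282.5 -559.4   49.1] rgb [13. 13. 14.]
--
[317. 140.] n 1209 rect [ 487.6 -216.6] [14.7 50.2] 20.5 z 0.0947 mean [ 487.6 -216.6   94.6] rgb [40. 39. 29.]
[ 68. 187.] n 746 rect [462.9   6.8] [24.3 25.5] 4.8 z 0.1002 mean [463.2   2.7  98.1] rgb [138.  24.  22.]
```

View pics/w1.png

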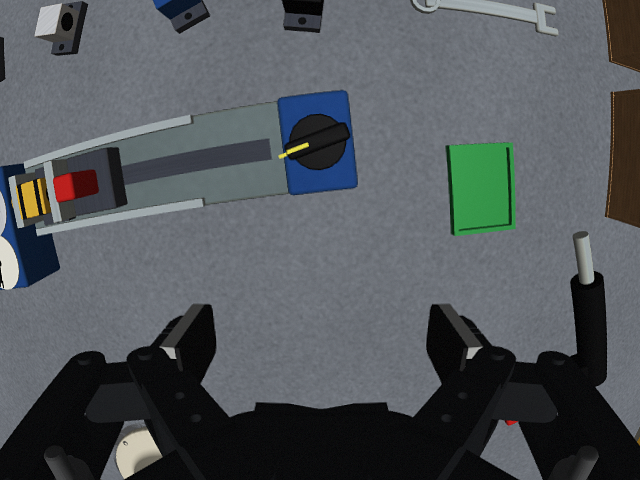

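Call:
servo_tool([
  {"offset": [0.37,-0.01,0.2],"yaw": -0.06,"claw": 0.5},
  {"offset": [0.743,-0.026,0.4],"yaw": -0.12,"claw": 0.5},
  {"offset": [0.743,-0.026,0.6],"yaw": -0.18,"claw": 0.5},
  {"offset": [0.743,-0.026,0.8],"yaw": -0.24,"claw": 0.5},
  {"offset": [0.743,-0.026,0.8],"yaw": -0.3,"claw": 0.5},
  {"offset": [0.743,-0.026,0.8],"yaw": -0.36,"claw": 0.5},
  {"offset": [0.743,-0.026,0.8],"yaw": -0.42,"claw": 0.5},
  {"offset": [0.743,-0.026,0.8],"yaw": -0.48,"claw": 0.5},
  {"offset": [0.743,-0.026,0.8],"yaw": -0.54,"claw": 0.5},
  {"offset": [0.743,-0.026,0.8],"yaw": -0.6,"claw": 0.5},
  {"offset": [0.743,-0.026,0.8],"yaw": -0.616,"claw": 0.5},
  {"offset": [0.743,-0.026,0.8],"yaw": -0.616,"claw": 0.5},
])

```text
time: 3.02
ee_pos: [0.4877, -0.2179, 0.1729]
tcp_rot: [-180.0, -0.0, 110.4]
wrist_force: [-0.4, -0.3, -0.3]
opening: 0.0426
grasp_force: 0.0
```

Call:
servo_tool([
  {"offset": [0,0,0.3],"yaw": 0,"claw": 0.5},
  {"offset": [0,0,0.6],"yaw": 0,"claw": 0.5},
  {"offset": [0,0,0.75],"yaw": 0,"claw": 0.5},
  {"offset": [0,0,0.84],"yaw": 0,"claw": 0.5},
  {"offset": [0,0,0.84],"yaw": 0,"claw": 0.5},
  {"offset": [0,0,0.84],"yaw": 0,"claw": 0.5},
])

```text
time: 3.78
ee_pos: [0.4884, -0.2169, 0.0903]
tcp_rot: [179.9, 0.1, 110.5]
wrist_force: [-0.2, 0.1, -0.5]
opening: 0.0428
grasp_force: 0.0
```

Perfectly centred. Close, then turn anticlockwise in steps while watching the moment.

Call:
servo_tool([
  {"offset": [0,0,0],"yaw": 0,"claw": 1},
  {"offset": [0,0,0],"yaw": 0,"claw": 1},
  {"offset": [0,0,0],"yaw": 0,"claw": 1},
  {"offset": [0,0,0],"yaw": 0,"claw": 1},
  {"offset": [0,0,0],"yaw": 0,"claw": 1},
], squeeze=40)

```text
time: 4.4
ee_pos: [0.488, -0.2169, 0.09]
tcp_rot: [180.0, 0.0, 110.5]
wrist_force: [-2.2, -0.5, 5.7]
opening: 0.0134
grasp_force: 39.7
```

Call:
servo_tool([
  {"offset": [0,0,0],"yaw": -0.04,"claw": 1},
  {"offset": [0,0,0],"yaw": -0.09,"claw": 1},
  {"offset": [0,0,0],"yaw": -0.14,"claw": 1},
  {"offset": [0,0,0],"yaw": -0.19,"claw": 1},
  {"offset": [0,0,0],"yaw": -0.24,"claw": 1},
  {"offset": [0,0,0],"yaw": -0.29,"claw": 1},
  {"offset": [0,0,0],"yaw": -0.34,"claw": 1},
  {"offset": [0,0,0],"yaw": -0.39,"claw": 1},
  {"offset": [0,0,0],"yaw": -0.39,"claw": 1},
])

```text
time: 5.52
ee_pos: [0.4881, -0.2168, 0.09]
tcp_rot: [-180.0, 0.0, -179.2]
wrist_force: [-2.9, 0.3, 6.2]
opening: 0.0134
grasp_force: 39.8
```

```bash
python3 -c "
from workcell import *
o=get_obs();print(o['q'].round(2),o['tcp_rot'],o['torque'],o['wrist_force'])"
```

```text
[-23.94   2.76 -10.32  76.88  -0.   -24.79] [-1.79980727e+02  3.19108974e-02 -1.79156684e+02] [0.11714865 0.5813448  0.13399306] [-2.88925599  0.2856025   6.17395153]
```

Call:
servo_tool([
  {"offset": [0,0,0],"yaw": -0.03,"claw": 1},
  {"offset": [0,0,0],"yaw": -0.056,"claw": 1},
  {"offset": [0,0,0],"yaw": -0.056,"claw": 1},
])

```text
time: 5.9
ee_pos: [0.4883, -0.2168, 0.0901]
tcp_rot: [-180.0, 0.1, -169.3]
wrist_force: [-0.5, 1.0, 6.3]
opening: 0.0132
grasp_force: 71.2
```

```bash
python3 -c "
from workcell import *
o=get_obs();print(o['q'].round(2),o['tcp_rot'],o['torque'],o['wrist_force'])"
```

```text
[-2.395e+01  2.760e+00 -1.031e+01  7.685e+01  3.000e-02 -3.468e+01] [-1.79987139e+02  7.72567284e-02 -1.69269528e+02] [ 0.36543135  0.18015408 -1.52810475] [-0.46269093  0.95056387  6.28090142]
```

Call:
servo_tool([
  {"offset": [0,0,0],"yaw": -0.015,"claw": 1},
  {"offset": [0,0,0],"yaw": -0.015,"claw": 1},
])

```text
time: 6.15
ee_pos: [0.4883, -0.2168, 0.0902]
tcp_rot: [-180.0, 0.1, -166.7]
wrist_force: [-1.4, 2.4, 6.6]
opening: 0.0132
grasp_force: 99.0
```

```bash
python3 -c "
from workcell import *
o=get_obs();print(o['q'].round(2),o['tcp_rot'],o['torque'],o['wrist_force'])"
```

```text
[-2.396e+01  2.760e+00 -1.031e+01  7.686e+01  5.000e-02 -3.728e+01] [-1.79991350e+02  9.04036513e-02 -1.66680459e+02] [ 0.51071185  0.16379847 -2.5395618 ] [-1.39968399  2.43847039  6.5889116 ]
```

Call:
servo_tool([
  {"offset": [0,0,0],"yaw": 0.02,"claw": 1},
  {"offset": [0,0,0],"yaw": 0.02,"claw": 0.5},
  {"offset": [0,0,0],"yaw": 0.02,"claw": 0.5},
  {"offset": [0,0,0],"yaw": 0.02,"claw": 0.5},
  {"offset": [0,0,-0.35],"yaw": 0.02,"claw": 0.5},
  {"offset": [0,0,-0.7],"yaw": 0.02,"claw": 0.5},
], squeeze=40)

```text
time: 6.9
ee_pos: [0.4877, -0.2165, 0.1598]
tcp_rot: [180.0, -0.1, -170.1]
wrist_force: [0.9, 0.5, -0.4]
opening: 0.0421
grasp_force: 0.0
```

Call:
servo_tool([
  {"offset": [0,0,0],"yaw": 0.059,"claw": 0.4},
  {"offset": [0,0,0],"yaw": 0.118,"claw": 0.4},
  {"offset": [0,0,0],"yaw": 0.177,"claw": 0.4},
  {"offset": [0,0,0],"yaw": 0.236,"claw": 0.4},
  {"offset": [0,0,0],"yaw": 0.295,"claw": 0.4},
  {"offset": [0,0,0],"yaw": 0.354,"claw": 0.4},
  {"offset": [0,0,0],"yaw": 0.413,"claw": 0.4},
  {"offset": [0,0,0],"yaw": 0.472,"claw": 0.4},
  {"offset": [0,0,0],"yaw": 0.5205,"claw": 0.4},
  {"offset": [0,0,0],"yaw": 0.5205,"claw": 0.4},
])

```text
time: 8.15
ee_pos: [0.488, -0.2167, 0.1592]
tcp_rot: [-180.0, -0.0, 96.3]
wrist_force: [0.0, 0.5, 0.2]
opening: 0.0508
grasp_force: 0.0
```

Call:
servo_tool([
  {"offset": [0.5,0,0],"yaw": 0,"claw": 0.4},
  {"offset": [1,0,0],"yaw": 0,"claw": 0.4},
])

```text
time: 8.4
ee_pos: [0.4769, -0.1165, 0.1591]
tcp_rot: [-180.0, -0.0, 96.4]
wrist_force: [0.6, 0.4, 1.1]
opening: 0.0513
grasp_force: 0.0
```

Call:
servo_tool([
  {"offset": [0.5,0,0],"yaw": 0,"claw": 0.4},
  {"offset": [0.9,0,0],"yaw": 0,"claw": 0.4},
  {"offset": [0.9,0,0],"yaw": 0,"claw": 0.4},
  {"offset": [0.9,0,0],"yaw": 0,"claw": 0.4},
])

```text
time: 8.9
ee_pos: [0.4676, -0.028, 0.1593]
tcp_rot: [180.0, 0.0, 96.4]
wrist_force: [0.4, -0.5, 0.4]
opening: 0.0512
grasp_force: 0.0
```

```bash
python3 - <<'E'
from h import *
p,d,T=grab('wrist','w2');print(T.round(4)[:3,3],get_obs()['tcp_rot'])
P=cloud('wrist',d,T)
for lo,hi in((.042,.055),(.055,.085),(.085,.12)):
    print('--');rects(P,p,lo,hi,250)
E
```

```text
[ 0.4676 -0.028   0.1593] [1.79997886e+02 1.28109962e-02 9.62830235e+01]
--
[240.  25.] n 832 rect [397.9 116.4] [84.2  2.4] 5.8 z 0.0487 mean [399.6 116.6  48.7] rgb [13. 26. 46.]
[361.  22.] n 338 rect [476.1 125.1] [32.9  2. ] 7.3 z 0.0485 mean [475.5 125.1  48.6] rgb [14. 26. 45.]
[318.  98.] n 2154 rect [453.9  72.8] [64.1 40.1] 6.1 z 0.0445 mean [454.6  71.8  44.6] rgb [58. 61. 68.]
[580. 147.] n 1871 rect [649.5  74.1] [34.8 37.9] 80.3 z 0.0502 mean [646.6  73.8  49.6] rgb [176. 177. 179.]
[538. 332.] n 1738 rect [650.6 -74.7] [37.3 39.5] 24.7 z 0.0501 mean [647.5 -72.7  49.4] rgb [ 30.  61. 115.]
[478. 447.] n 498 rect [ 637.5 -199.3] [20.2 43.5] 62.1 z 0.05 mean [ 633.1 -196.2   49.1] rgb [14. 14. 14.]
--
[300.  48.] n 12526 rect [425.9  91. ] [139.6  81.3] 3.5 z 0.0756 mean [440.9  97.5  73.6] rgb [114. 111.  90.]
[320. 183.] n 8225 rect [462.2  13.4] [60.5 64.3] 6.4 z 0.0573 mean [461.5  19.   64.5] rgb [ 93.  97. 104.]
--
[320. 212.] n 2334 rect [462.8   7.5] [23.7 24.4] 6.2 z 0.1007 mean [462.6   8.5 100.2] rgb [189.  41.  38.]
```

View pics/w2.png

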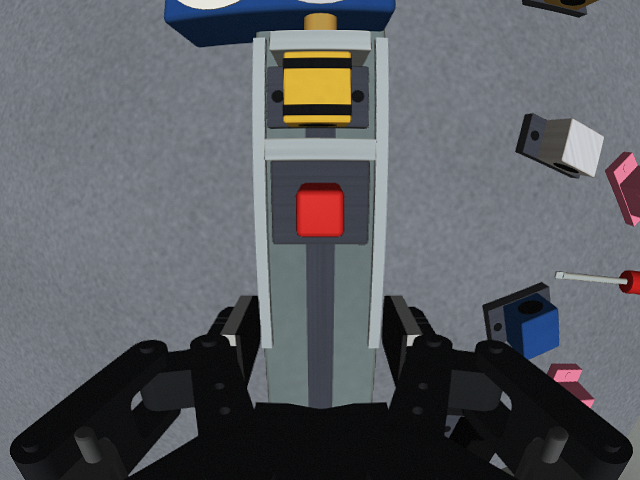

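Call:
servo_tool([
  {"offset": [0.18,-0.01,0.2],"yaw": 0,"claw": 0.4},
  {"offset": [0.356,-0.01,0.4],"yaw": 0,"claw": 0.4},
  {"offset": [0.356,-0.01,0.6],"yaw": 0,"claw": 0.4},
  {"offset": [0.356,-0.01,0.73],"yaw": 0,"claw": 0.4},
  {"offset": [0.356,-0.01,0.73],"yaw": 0,"claw": 0.4},
  {"offset": [0.356,-0.01,0.73],"yaw": 0,"claw": 1},
  {"offset": [0.356,-0.01,0.73],"yaw": 0,"claw": 1},
  {"offset": [0.356,-0.01,0.73],"yaw": 0,"claw": 1},
  {"offset": [0.356,-0.01,0.73],"yaw": 0,"claw": 1},
])

```text
time: 10.07
ee_pos: [0.4631, 0.0072, 0.0872]
tcp_rot: [179.9, 0.0, 96.2]
wrist_force: [-0.7, -2.0, 5.7]
opening: 0.0238
grasp_force: 40.2
```

Call:
servo_tool([
  {"offset": [-0.05,0,0],"yaw": 0,"claw": 1},
  {"offset": [-0.2,0,0],"yaw": 0,"claw": 1},
  {"offset": [-0.4,0,0],"yaw": 0,"claw": 1},
  {"offset": [-0.6,0,0],"yaw": 0,"claw": 1},
  {"offset": [-0.8,0,0],"yaw": 0,"claw": 1},
])

```text
time: 10.7
ee_pos: [0.4717, -0.0712, 0.0872]
tcp_rot: [179.9, -0.2, 96.3]
wrist_force: [-0.2, 10.4, 5.7]
opening: 0.0235
grasp_force: 40.2
```

Call:
servo_tool([
  {"offset": [-0.2,0,0],"yaw": 0,"claw": 1},
  {"offset": [-0.4,0,0],"yaw": 0,"claw": 1},
  {"offset": [-0.56,0,0],"yaw": 0,"claw": 1},
  {"offset": [-0.63,0,0],"yaw": 0,"claw": 1},
  {"offset": [-0.63,0,0],"yaw": 0,"claw": 1},
])

```text
time: 11.32
ee_pos: [0.4788, -0.1348, 0.0872]
tcp_rot: [179.9, -0.0, 96.2]
wrist_force: [1.1, 0.2, 4.6]
opening: 0.0231
grasp_force: 40.1
```

Call:
servo_tool([
  {"offset": [0,0,0],"yaw": 0,"claw": 0.35},
  {"offset": [0,0,0],"yaw": 0,"claw": 0.35},
  {"offset": [0,0,0],"yaw": 0,"claw": 0.35},
  {"offset": [0,0,-0.35],"yaw": 0,"claw": 0.35},
  {"offset": [0,0,-0.7],"yaw": 0,"claw": 0.35},
  {"offset": [0.5,0,-0.7],"yaw": 0,"claw": 0.35},
  {"offset": [1,0,-0.7],"yaw": 0,"claw": 0.35},
])

```text
time: 12.2
ee_pos: [0.4672, -0.0345, 0.1567]
tcp_rot: [180.0, 0.0, 96.1]
wrist_force: [0.4, -0.6, 0.3]
opening: 0.0554
grasp_force: 0.0
```

Call:
servo_tool([
  {"offset": [0.5,0,0],"yaw": 0,"claw": 0.35},
  {"offset": [0.8,0,0],"yaw": 0,"claw": 0.35},
  {"offset": [0.8,0,0],"yaw": 0,"claw": 0.35},
  {"offset": [0.8,0,0],"yaw": 0,"claw": 0.35},
])

```text
time: 12.7
ee_pos: [0.4586, 0.044, 0.1562]
tcp_rot: [-180.0, 0.0, 96.2]
wrist_force: [0.3, 0.5, 0.6]
opening: 0.056
grasp_force: 0.0
```

```bash
python3 - <<'E'
from h import *
for n in('wrist','top'):
    p,d,T=grab(n,n+'3');P=cloud(n,d,T)
    print(T.round(4)[:3,3]);
    for lo,hi in((.041,.055),(.065,.083),(.095,.11)):
        print('--',n,lo);s=np.s_[:,100:500] if n=='top' else np.s_[:,:]
        rects(P[s],p[s],lo,hi,60 if n=='top' else 300)
E
```

```text
[0.4586 0.044  0.1562]
-- wrist 0.041
[588.  56.] n 2072 rect [640.6 218.6] [39.  40.8] 9.9 z 0.0502 mean [637.5 217.   49.4] rgb [143. 115.  56.]
[277. 209.] n 1001 rect [428.   70.1] [12.8 40.4] 2.9 z 0.0444 mean [427.6  70.7  44.4] rgb [57. 60. 66.]
[360. 209.] n 1065 rect [475.   75.8] [22.  40.1] 7.5 z 0.0445 mean [479.8  76.6  44.6] rgb [57. 59. 65.]
[573. 242.] n 1759 rect [649.2  74.5] [34.2 37.4] 80.5 z 0.0502 mean [646.   75.1  49.5] rgb [168. 169. 171.]
-- wrist 0.065
[268.  76.] n 21772 rect [420.7 155.8] [139.8  73.9] 6.3 z 0.0714 mean [416.6 150.8  71.4] rgb [132. 147. 161.]
[321. 167.] n 2355 rect [452.5 101.4] [56.2 12.6] 6.2 z 0.0759 mean [452.3 101.5  75.6] rgb [154. 162. 164.]
[318. 218.] n 4967 rect [453.9  73.4] [36.9 40.8] 6.1 z 0.0805 mean [453.8  74.3  80.1] rgb [146. 119.  43.]
-- wrist 0.095
[316.  64.] n 528 rect [443.7 152.1] [ 9.8 49.1] 64.9 z 0.1029 mean [444.5 151.3 102.8] rgb [35. 36. 34.]
[0.4587 0.0437 0.1562]
-- top 0.041
[197. 179.] n 183 rect [755.8  56.7] [33.5 36.5] 44.8 z 0.0492 mean [755.3  56.8  49.1] rgb [148.  95. 115.]
[347. 178.] n 69 rec
[... 846 characters left out ...]
6. 109.]
[ 55. 277.] n 67 rect [512.1 414.5] [32.7 69.1] 39.7 z 0.0447 mean [508.6 417.   44.6] rgb [ 37.  60. 110.]
-- top 0.065
[345. 182.] n 137 rect [ 733.  -312.3] [66.8 69. ] 79.3 z 0.0691 mean [ 733.5 -314.9   69.2] rgb [102. 105. 110.]
[264. 286.] n 120 rect [ 475.8 -102.6] [59.2 12.6] 6.0 z 0.0795 mean [ 475.5 -102.1   78.6] rgb [107. 110. 116.]
[150. 316.] n 628 rect [419.  174.8] [139.   35.3] 7.6 z 0.0705 mean [408.7 174.7  71. ] rgb [ 93. 105. 116.]
-- top 0.095
[ 81. 191.] n 203 rect [719.6 345. ] [50.2 55.2] 51.8 z 0.1022 mean [715.4 340.4 102.2] rgb [122. 103.  42.]
[278. 283.] n 97 rect [ 479.6 -134.6] [23.5 23.9] 8.1 z 0.0998 mean [ 479.6 -134.5   99.8] rgb [133.  41.  40.]
```

View pics/wrist3.png

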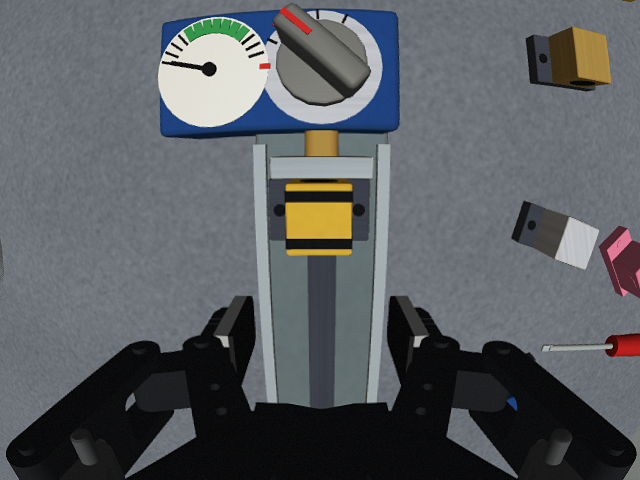

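Call:
servo_tool([
  {"offset": [0.15,-0.01,0.1],"yaw": 0,"claw": 0.35},
  {"offset": [0.296,-0.015,0.3],"yaw": 0,"claw": 0.35},
  {"offset": [0.296,-0.015,0.6],"yaw": 0,"claw": 0.35},
  {"offset": [0.296,-0.015,0.75],"yaw": 0,"claw": 0.35},
  {"offset": [0.296,-0.015,0.83],"yaw": 0,"claw": 0.35},
  {"offset": [0.296,-0.015,0.83],"yaw": 0,"claw": 0.35},
  {"offset": [0.296,-0.015,0.83],"yaw": 0,"claw": 1},
  {"offset": [0.296,-0.015,0.83],"yaw": 0,"claw": 1},
  {"offset": [0.296,-0.015,0.83],"yaw": 0,"claw": 1},
  {"offset": [0.296,-0.015,0.83],"yaw": 0,"claw": 1},
])

```text
time: 14.05
ee_pos: [0.4546, 0.0736, 0.0743]
tcp_rot: [179.9, 0.0, 96.2]
wrist_force: [0.2, 0.3, 5.5]
opening: 0.0356
grasp_force: 42.0
```

Call:
servo_tool([
  {"offset": [0,0,-0.2],"yaw": 0,"claw": 1},
  {"offset": [0,0,-0.5],"yaw": 0,"claw": 1},
  {"offset": [0,0,-0.8],"yaw": 0,"claw": 1},
  {"offset": [0,0,-1],"yaw": 0,"claw": 1},
  {"offset": [0,0,-1],"yaw": 0,"claw": 1},
])

```text
time: 14.68
ee_pos: [0.4546, 0.0736, 0.1744]
tcp_rot: [179.9, -0.0, 96.2]
wrist_force: [0.5, 0.4, -1.9]
opening: 0.0354
grasp_force: 41.1
```

```bash
python3 - <<'E'
from h import *
for n,t in(('wrist','w1'),('top','top3')):
    p,d,T=load(t);P=cloud(n,d,T);hsv=cv2.cvtColor(p,cv2.COLOR_RGB2HSV)
    g=(hsv[...,0]>45)&(hsv[...,0]<75)&(hsv[...,1]>120)&(P[...,2]<.03)&(P[...,1]<-.3)&(P[...,0]<.6)&(P[...,0]>.3)
    q=P[g];print(n,cv2.minAreaRect((q[:,:2]*1000).astype(np.float32)),np.percentile(q[:,2],[5,50,95]))
E
```

```text
wrist ((386.9414978027344, -424.41058349609375), (252.9904022216797, 104.71525573730469), 30.284645080566406) [0.00420141 0.00587257 0.01307737]
top ((447.1082763671875, -389.06103515625), (91.278564453125, 75.93098449707031), 6.307408809661865) [0.00032595 0.00545157 0.01338935]
```

Call:
servo_tool([
  {"offset": [-0.2,-0.03,0],"yaw": 0,"claw": 1},
  {"offset": [-0.5,-0.06,0],"yaw": 0,"claw": 1},
  {"offset": [-0.92,-0.115,0],"yaw": 0,"claw": 1},
])

```text
time: 15.05
ee_pos: [0.452, -0.0196, 0.1718]
tcp_rot: [-179.9, -0.0, 96.3]
wrist_force: [0.2, 0.2, -1.5]
opening: 0.0358
grasp_force: 41.1
```

Call:
servo_tool([
  {"offset": [-0.46,-0.06,0],"yaw": 0,"claw": 1},
  {"offset": [-0.92,-0.115,0],"yaw": 0,"claw": 1},
])

```text
time: 15.3
ee_pos: [0.4503, -0.1131, 0.1719]
tcp_rot: [-179.9, -0.0, 96.2]
wrist_force: [0.5, 0.0, -1.5]
opening: 0.0353
grasp_force: 41.1
```

Call:
servo_tool([
  {"offset": [-0.46,-0.06,0],"yaw": 0,"claw": 1},
  {"offset": [-0.92,-0.115,0],"yaw": 0,"claw": 1},
])

```text
time: 15.55
ee_pos: [0.4488, -0.2059, 0.1719]
tcp_rot: [-179.9, -0.0, 96.2]
wrist_force: [1.6, 0.9, -1.7]
opening: 0.0356
grasp_force: 41.1
```

Call:
servo_tool([
  {"offset": [-0.46,-0.06,0],"yaw": 0,"claw": 1},
  {"offset": [-0.92,-0.115,0],"yaw": 0,"claw": 1},
])

```text
time: 15.8
ee_pos: [0.4473, -0.2986, 0.1717]
tcp_rot: [-179.9, -0.1, 96.2]
wrist_force: [0.8, 0.2, -0.9]
opening: 0.0356
grasp_force: 41.1
```

Call:
servo_tool([
  {"offset": [-0.4,-0.06,0],"yaw": 0,"claw": 1},
  {"offset": [-0.75,-0.115,0],"yaw": 0,"claw": 1},
  {"offset": [-0.92,-0.115,0],"yaw": 0,"claw": 1},
  {"offset": [-0.92,-0.115,0],"yaw": 0,"claw": 1},
])

```text
time: 16.3
ee_pos: [0.4463, -0.3902, 0.1719]
tcp_rot: [-179.9, -0.1, 96.1]
wrist_force: [-0.9, 0.1, -1.3]
opening: 0.0351
grasp_force: 41.0
```

Call:
servo_tool([
  {"offset": [0,0.01,0.3],"yaw": 0,"claw": 1},
  {"offset": [0,0.01,0.6],"yaw": 0,"claw": 1},
  {"offset": [0,0.01,0.8],"yaw": 0,"claw": 1},
  {"offset": [0,0.01,0.95],"yaw": 0,"claw": 1},
  {"offset": [0,0.01,0.95],"yaw": 0,"claw": 1},
])

```text
time: 16.92
ee_pos: [0.4473, -0.3888, 0.0774]
tcp_rot: [-179.9, -0.1, 96.3]
wrist_force: [-1.0, 1.3, -0.7]
opening: 0.0352
grasp_force: 41.0
```

Call:
servo_tool([
  {"offset": [0,0,0.1],"yaw": 0,"claw": 1},
  {"offset": [0,0,0.2],"yaw": 0,"claw": 1},
  {"offset": [0,0,0.265],"yaw": 0,"claw": 1},
  {"offset": [0,0,0.265],"yaw": 0,"claw": 1},
])

```text
time: 17.42
ee_pos: [0.4472, -0.3897, 0.0511]
tcp_rot: [-180.0, -0.0, 96.2]
wrist_force: [0.4, -0.1, -1.5]
opening: 0.0352
grasp_force: 41.0
```

Call:
servo_tool([
  {"offset": [0,0,0.018],"yaw": 0,"claw": 1},
  {"offset": [0,0,0.018],"yaw": 0,"claw": 1},
  {"offset": [0,0,0.018],"yaw": 0,"claw": 0.35},
  {"offset": [0,0,0.018],"yaw": 0,"claw": 0.35},
  {"offset": [0,0,0.018],"yaw": 0,"claw": 0.35},
  {"offset": [0,0,-0.15],"yaw": 0,"claw": 0.35},
  {"offset": [0,0,-0.5],"yaw": 0,"claw": 0.35},
  {"offset": [0,0,-1],"yaw": 0,"claw": 0.35},
  {"offset": [0,0,-1],"yaw": 0,"claw": 0.35},
])

```text
time: 18.55
ee_pos: [0.449, -0.3912, 0.1577]
tcp_rot: [179.7, 0.3, 96.2]
wrist_force: [-0.3, -0.5, -0.2]
opening: 0.0555
grasp_force: 0.0
```

Call:
servo_tool([
  {"offset": [0.45,0.05,-0.25],"yaw": 0,"claw": 0.35},
  {"offset": [0.9,0.1,-0.5],"yaw": 0,"claw": 0.35},
])

```text
time: 18.8
ee_pos: [0.4473, -0.2984, 0.2024]
tcp_rot: [-180.0, -0.0, 96.1]
wrist_force: [0.9, -0.4, 0.8]
opening: 0.0556
grasp_force: 0.0
```

Call:
servo_tool([
  {"offset": [0.45,0.05,0],"yaw": 0,"claw": 0.35},
  {"offset": [0.9,0.1,0],"yaw": 0,"claw": 0.35},
])

```text
time: 19.05
ee_pos: [0.4478, -0.2075, 0.2025]
tcp_rot: [179.9, 0.0, 96.2]
wrist_force: [1.3, -0.2, 0.2]
opening: 0.0557
grasp_force: 0.0
```

Call:
servo_tool([
  {"offset": [0.45,0.05,0],"yaw": 0,"claw": 0.35},
  {"offset": [0.9,0.1,0],"yaw": 0,"claw": 0.35},
])

```text
time: 19.3
ee_pos: [0.4478, -0.1168, 0.2022]
tcp_rot: [180.0, 0.0, 96.2]
wrist_force: [0.5, -1.0, 1.0]
opening: 0.0558
grasp_force: 0.0
```

Call:
servo_tool([
  {"offset": [0.45,0.05,0],"yaw": 0,"claw": 0.35},
  {"offset": [0.9,0.1,0],"yaw": 0,"claw": 0.35},
])

```text
time: 19.55
ee_pos: [0.448, -0.0262, 0.2023]
tcp_rot: [180.0, 0.0, 96.2]
wrist_force: [0.6, 0.2, 1.3]
opening: 0.0559
grasp_force: 0.0
```

Call:
servo_tool([
  {"offset": [0.45,0.05,0],"yaw": 0,"claw": 0.35},
  {"offset": [0.9,0.1,0],"yaw": 0,"claw": 0.35},
  {"offset": [0.9,0.1,0],"yaw": 0,"claw": 0.35},
  {"offset": [0.9,0.1,0],"yaw": 0,"claw": 0.35},
])

```text
time: 20.05
ee_pos: [0.4484, 0.0627, 0.202]
tcp_rot: [180.0, 0.0, 96.2]
wrist_force: [-0.2, 0.2, -0.3]
opening: 0.0553
grasp_force: 0.0
```

```bash
python3 - <<'E'
from h import *
for n in('wrist','top'):
    p,d,T=grab(n,n+'4');P=cloud(n,d,T)
    if n=='wrist': print(T.round(4)[:3,3],get_obs()['tcp_rot'])
    s=np.s_[:,100:520] if n=='top' else np.s_[:,:]
    for lo,hi in((.041,.06),(.074,.095),(.097,.11)):
        print('--',n,lo);rects(P[s],p[s],lo,hi,60 if n=='top' else 300)
cv2.imwrite('pics/c4.png',cv2.resize(cv2.imread('pics/top4.png')[240:340,240:520],None,fx=2.8,fy=2.8))
E
```

```text
[0.4484 0.0627 0.202 ] [1.79998632e+02 1.10985280e-02 9.61858139e+01]
-- wrist 0.041
[621.  11.] n 364 rect [714.3 322.7] [10.3 42.8] 76.0 z 0.0506 mean [710.3 322.5  50.4] rgb [85. 69. 21.]
[564.  88.] n 1670 rect [640.8 218.9] [38.3 41.2] 11.0 z 0.0503 mean [637.8 217.7  49.7] rgb [145. 116.  57.]
[617. 277.] n 931 rect [754.3  57.4] [35.  37.4] 45.7 z 0.05 mean [750.9  58.5  49. ] rgb [177.  96. 117.]
[532. 293.] n 1341 rect [644.7  34.2] [34.2 37.5] 81.9 z 0.0502 mean [641.9  35.1  49.4] rgb [163. 164. 166.]
-- wrist 0.074
[352.  89.] n 781 rect [456.8 172.3] [12.2 39.1] 52.9 z 0.0839 mean [456.2 171.4  83.9] rgb [118. 117. 113.]
[320. 122.] n 1477 rect [437.6 145.9] [17.6 46. ] 53.6 z 0.0839 mean [438.1 147.6  84.2] rgb [116. 116. 111.]
[333. 193.] n 1481 rect [452.  101.4] [56.  11.8] 6.6 z 0.0759 mean [452.3 101.6  75.9] rgb [156. 165. 167.]
-- wrist 0.097
-- top 0.041
[197. 179.] n 189 rect [756.3  56.8] [34.  37.4] 44.7 z 0.0495 mean [755.2  56.8  49.5] rgb [148.  95. 115.]
[347. 179.] n 93 rect [ 742.6 -323.1] [59.  32.3] 44.3 z 0.0497 mean [ 747.  -326.4   50.1] rgb [56. 5
[... 976 characters left out ...]
 [52. 53. 62.]
[380. 296.] n 255 rect [ 448.3 -389.3] [35.9 40. ] 6.0 z 0.0547 mean [ 448.1 -388.3   54.3] rgb [103.  88.  40.]
-- top 0.074
[ 86. 195.] n 92 rect [710.7 335.3] [27.4 57.7] 46.2 z 0.0881 mean [707.7 331.5  87. ] rgb [90. 75. 30.]
[311. 280.] n 109 rect [ 488.7 -216.4] [50.  14.5] 6.0 z 0.0918 mean [ 488.1 -214.9   90. ] rgb [30. 29. 24.]
[264. 286.] n 126 rect [ 475.8 -102.6] [59.1 11.8] 5.9 z 0.08 mean [ 475.9 -102.4   80.1] rgb [111. 115. 121.]
-- top 0.097
[ 81. 190.] n 178 rect [719.3 344.2] [48.5 57.1] 42.3 z 0.1026 mean [715.8 340.2 103. ] rgb [123. 103.  43.]
[278. 284.] n 86 rect [ 479.5 -134.5] [23.3 23.1] 8.1 z 0.0999 mean [ 479.  -134.5  100. ] rgb [135.  41.  40.]
```

View pics/wrist4.png

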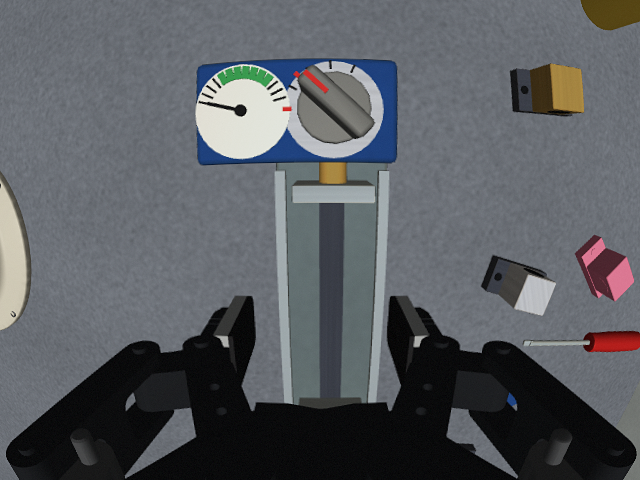

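View pics/c4.png

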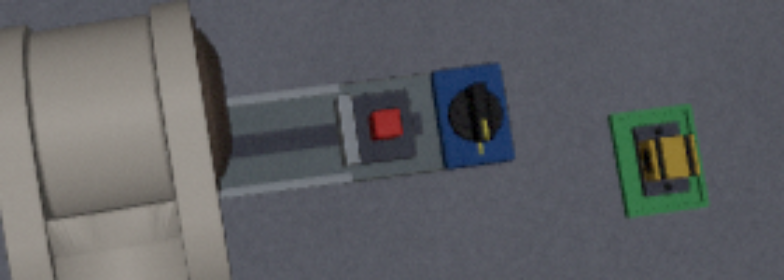

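```bash
python3 - <<'E'
from h import *
p,d,T=load('wrist4');P=cloud('wrist',d,T);s=np.s_[:250,150:450]
rects(P[s],p[s],.105,.13,100);rects(P[s],p[s],.08,.13,100)
E
```

```text
[185. 101.] n 2217 rect [446.1 158.6] [14.7 50. ] 52.9 z 0.1157 mean [445.8 157.9 115.4] rgb [108.  96.  92.]
[183. 106.] n 4580 rect [446.2 158.1] [47.4 46.6] 6.2 z 0.0983 mean [445.  156.8  99.7] rgb [110. 105. 100.]
```

Call:
servo_tool([
  {"offset": [0.45,0.04,0],"yaw": -0.055,"claw": 0.5},
  {"offset": [0.955,0.082,0],"yaw": -0.11,"claw": 0.5},
  {"offset": [0.955,0.082,0],"yaw": -0.165,"claw": 0.5},
  {"offset": [0.955,0.082,0],"yaw": -0.22,"claw": 0.5},
  {"offset": [0.955,0.082,0.2],"yaw": -0.2594,"claw": 0.5},
  {"offset": [0.955,0.082,0.4],"yaw": -0.2594,"claw": 0.5},
  {"offset": [0.955,0.082,0.6],"yaw": -0.2594,"claw": 0.5},
  {"offset": [0.955,0.082,0.8],"yaw": -0.2594,"claw": 0.5},
  {"offset": [0.955,0.082,0.91],"yaw": -0.2594,"claw": 0.5},
  {"offset": [0.955,0.082,0.91],"yaw": -0.2594,"claw": 0.5},
  {"offset": [0.955,0.082,0.91],"yaw": -0.2594,"claw": 0.5},
])

```text
time: 21.52
ee_pos: [0.4468, 0.1586, 0.1116]
tcp_rot: [180.0, 0.0, 142.9]
wrist_force: [-0.3, 0.7, 1.3]
opening: 0.0427
grasp_force: 0.0
```

Call:
servo_tool([
  {"offset": [0,0,0],"yaw": 0,"claw": 1},
  {"offset": [0,0,0],"yaw": 0,"claw": 1},
  {"offset": [0,0,0],"yaw": 0,"claw": 1},
  {"offset": [0,0,0],"yaw": 0,"claw": 1},
  {"offset": [0,0,0],"yaw": 0,"claw": 1},
  {"offset": [0,0,0],"yaw": -0.05,"claw": 1},
  {"offset": [0,0,0],"yaw": -0.1,"claw": 1},
  {"offset": [0,0,0],"yaw": -0.15,"claw": 1},
  {"offset": [0,0,0],"yaw": -0.19,"claw": 1},
  {"offset": [0,0,0],"yaw": -0.19,"claw": 1},
])

```text
time: 22.78
ee_pos: [0.4464, 0.1585, 0.1115]
tcp_rot: [-180.0, 0.0, 177.2]
wrist_force: [-3.0, -4.7, 4.6]
opening: 0.014
grasp_force: 39.6
```

```bash
python3 -c "
from workcell import *
o=get_obs();print(o['q'].round(2),o['tcp_rot'],o['torque'],o['wrist_force'])"
```

```text
[ 1.957e+01 -5.890e+00 -1.640e+01  7.948e+01 -3.000e-02  2.237e+01] [-1.79978625e+02  2.97723949e-02  1.77200077e+02] [-0.55377315  0.51685143  0.04511063] [-2.99704616 -4.73584999  4.61812725]
```

Call:
servo_tool([
  {"offset": [0,0,0],"yaw": -0.03,"claw": 1},
  {"offset": [0,0,0],"yaw": -0.06,"claw": 1},
  {"offset": [0,0,0],"yaw": -0.06,"claw": 1},
])

```text
time: 23.15
ee_pos: [0.4464, 0.1585, 0.1115]
tcp_rot: [-180.0, 0.0, -172.1]
wrist_force: [-2.4, -2.0, 6.0]
opening: 0.0132
grasp_force: 44.9
```

```bash
python3 -c "
from workcell import *
o=get_obs();print(o['q'].round(2),o['tcp_rot'],o['torque'],o['wrist_force'])"
```

```text
[ 1.956e+01 -5.900e+00 -1.640e+01  7.948e+01 -2.000e-02  1.168e+01] [-1.79986121e+02  2.10686405e-02 -1.72116528e+02] [-0.44746507  0.62201857 -1.03150277] [-2.43328021 -2.04293981  5.99267869]
```

Call:
servo_tool([
  {"offset": [0,0,0],"yaw": 0.008,"claw": 1},
  {"offset": [0,0,0],"yaw": 0.008,"claw": 0.5},
  {"offset": [0,0,0],"yaw": 0.008,"claw": 0.5},
  {"offset": [0,0,0],"yaw": 0.008,"claw": 0.5},
  {"offset": [0,0,-0.3],"yaw": 0.008,"claw": 0.35},
  {"offset": [0,0,-0.6],"yaw": 0.008,"claw": 0.35},
  {"offset": [0,0,-1],"yaw": 0.008,"claw": 0.35},
])

```text
time: 24.02
ee_pos: [0.446, 0.1586, 0.2112]
tcp_rot: [-180.0, -0.1, -173.5]
wrist_force: [0.5, 0.0, -0.4]
opening: 0.0554
grasp_force: 0.0
```

Call:
servo_tool([
  {"offset": [0,0,0],"yaw": 0.058,"claw": 0.35},
  {"offset": [0,0,0],"yaw": 0.116,"claw": 0.35},
  {"offset": [0,0,0],"yaw": 0.174,"claw": 0.35},
  {"offset": [0,0,0],"yaw": 0.232,"claw": 0.35},
  {"offset": [0,0,0],"yaw": 0.29,"claw": 0.35},
  {"offset": [0,0,0],"yaw": 0.348,"claw": 0.35},
  {"offset": [0,0,0],"yaw": 0.406,"claw": 0.35},
  {"offset": [0,0,0],"yaw": 0.464,"claw": 0.35},
  {"offset": [0,0,0],"yaw": 0.478,"claw": 0.35},
  {"offset": [0,0,0],"yaw": 0.478,"claw": 0.35},
])

```text
time: 25.28
ee_pos: [0.4464, 0.1588, 0.2107]
tcp_rot: [-180.0, -0.0, 100.5]
wrist_force: [-0.1, 0.6, -0.9]
opening: 0.0558
grasp_force: 0.0
```

Call:
servo_tool([
  {"offset": [-0.1,0.45,0],"yaw": 0,"claw": 0.35},
  {"offset": [-0.215,0.945,0],"yaw": 0,"claw": 0.35},
])

```text
time: 25.52
ee_pos: [0.5443, 0.1548, 0.2114]
tcp_rot: [179.9, -0.0, 100.6]
wrist_force: [-0.4, 0.1, 0.4]
opening: 0.0556
grasp_force: 0.0
```

Call:
servo_tool([
  {"offset": [-0.1,0.45,0],"yaw": 0,"claw": 0.35},
  {"offset": [-0.215,0.945,0],"yaw": 0,"claw": 0.35},
  {"offset": [-0.215,0.945,0],"yaw": 0,"claw": 0.35},
  {"offset": [-0.215,0.945,0],"yaw": 0,"claw": 0.35},
])

```text
time: 26.02
ee_pos: [0.6398, 0.1506, 0.2103]
tcp_rot: [-179.9, -0.0, 100.5]
wrist_force: [-0.3, 0.4, 0.7]
opening: 0.0554
grasp_force: 0.0
```

```bash
cat >> h.py <<'E'
def blocks(tag,names=('wrist','top')):
    for n in names:
        p,d,T=grab(n,n+tag);P=cloud(n,d,T)
        if n==names[0]: print('tcp',(T[:3,3]*1000).round(1),get_obs()['tcp_rot'].round(2))
        m=((P[...,2]>.042)&(P[...,2]<.056)&(P[...,0]>.58)&(P[...,0]<.8)&(abs(P[...,1])<.3)).astype(np.uint8)
        k,L,st,ce=cv2.connectedComponentsWithStats(m)
        for i in range(1,k):
            if st[i,4]<100: continue
            q=P[L==i];r=cv2.minAreaRect((q[:,:2]*1000).astype(np.float32));w,h=r[1];a=r[2]
            if w>h:w,h,a=h,w,a+90
            print(n,ce[i].round(),'c',np.round(r[0],1),'short %.1f along %.1f long %.1f'%(w,a,h),'z',np.percentile(q[:,2],80).round(4),'rgb',p[L==i].mean(0).round())
E
python3 - <<'E'
from h import *
blocks('5')
a=cv2.imread('pics/top5.png')[160:250,200:440];b=cv2.imread('pics/wrist5.png')
cv2.imwrite('pics/c5.png',np.vstack([cv2.resize(a,(640,240),interpolation=cv2.INTER_CUBIC),b[:360]]))
E
```

```text
tcp [639.8 150.6 210.3] [180.    -0.   100.46]
wrist [340. 150.] c [641.7 219.5] short 35.4 along 10.4 long 40.0 z 0.0511 rgb [175. 142.  71.]
wrist [304. 362.] c [645.3  34.5] short 35.5 along 80.8 long 36.5 z 0.0508 rgb [179. 180. 183.]
top [298. 179.] c [755.8  56.6] short 34.4 along 47.5 long 36.9 z 0.0515 rgb [144.  92. 111.]
top [384. 184.] c [ 737.4 -164.6] short 36.7 along 88.2 long 38.5 z 0.0513 rgb [141.  91. 110.]
top [350. 217.] c [651.3 -74.8] short 36.5 along 24.3 long 38.3 z 0.0519 rgb [29. 54. 95.]
top [307. 220.] c [646.1  33.2] short 33.9 along 81.9 long 37.3 z 0.0508 rgb [126. 126. 132.]
top [401. 222.] c [ 637.5 -204.6] short 36.4 along 83.5 long 36.6 z 0.0519 rgb [26. 25. 27.]
```

View pics/c5.png

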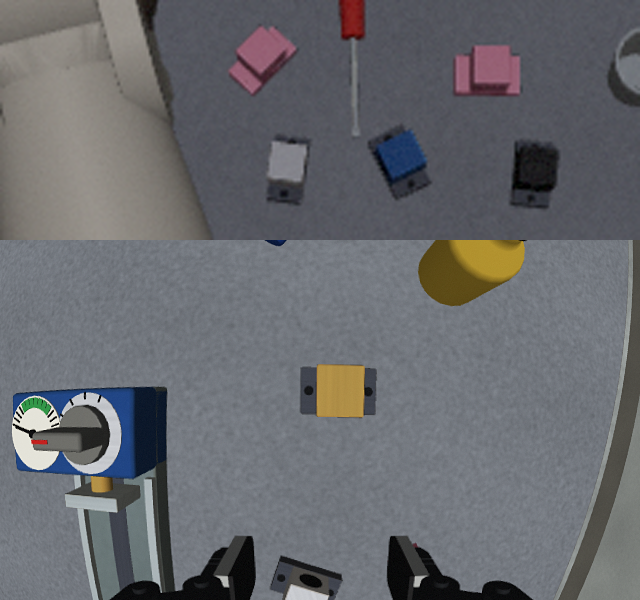

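Call:
servo_tool([
  {"offset": [0.33,0.07,0.2],"yaw": 0,"claw": 0.25},
  {"offset": [0.671,0.146,0.5],"yaw": 0,"claw": 0.25},
  {"offset": [0.671,0.146,1],"yaw": 0,"claw": 0.25},
  {"offset": [0.671,0.146,1],"yaw": 0,"claw": 0.25},
  {"offset": [0.671,0.146,1],"yaw": 0,"claw": 0.25},
])

```text
time: 26.75
ee_pos: [0.6425, 0.2192, 0.1138]
tcp_rot: [179.8, -0.0, 100.4]
wrist_force: [1.2, -0.6, 0.1]
opening: 0.0638
grasp_force: 0.0
```

Call:
servo_tool([
  {"offset": [0,0,0.3],"yaw": 0,"claw": 0.25},
  {"offset": [0,0,0.5],"yaw": 0,"claw": 0.25},
  {"offset": [0,0,0.66],"yaw": 0,"claw": 0.25},
  {"offset": [0,0,0.66],"yaw": 0,"claw": 0.25},
  {"offset": [0,0,0.66],"yaw": 0,"claw": 1},
  {"offset": [0,0,0.66],"yaw": 0,"claw": 1},
  {"offset": [0,0,0.66],"yaw": 0,"claw": 1},
  {"offset": [0,0,0.66],"yaw": 0,"claw": 1},
  {"offset": [0,0,0.66],"yaw": 0,"claw": 1},
])

```text
time: 27.88
ee_pos: [0.6429, 0.2195, 0.0461]
tcp_rot: [179.9, -0.0, 100.4]
wrist_force: [0.5, 0.2, 5.9]
opening: 0.0356
grasp_force: 42.0
```

Call:
servo_tool([
  {"offset": [0,0,-0.2],"yaw": 0,"claw": 1},
  {"offset": [0,0,-0.5],"yaw": 0,"claw": 1},
  {"offset": [0,0,-1],"yaw": 0,"claw": 1},
  {"offset": [0,0,-1],"yaw": 0,"claw": 1},
])

```text
time: 28.38
ee_pos: [0.644, 0.2198, 0.1509]
tcp_rot: [179.5, -0.1, 100.4]
wrist_force: [0.6, 1.0, -1.5]
opening: 0.0353
grasp_force: 41.2
```

Call:
servo_tool([
  {"offset": [0,0,-0.5],"yaw": 0,"claw": 1},
  {"offset": [-0.18,-0.35,-0.5],"yaw": 0,"claw": 1},
  {"offset": [-0.369,-0.704,-0.5],"yaw": 0,"claw": 1},
])

```text
time: 28.75
ee_pos: [0.5792, 0.1699, 0.195]
tcp_rot: [180.0, 0.0, 100.4]
wrist_force: [0.3, -0.2, -1.2]
opening: 0.0352
grasp_force: 41.3
```

Call:
servo_tool([
  {"offset": [-0.18,-0.35,0],"yaw": 0,"claw": 1},
  {"offset": [-0.369,-0.704,0],"yaw": 0,"claw": 1},
])

```text
time: 29.0
ee_pos: [0.5158, 0.1204, 0.1946]
tcp_rot: [-180.0, 0.0, 100.4]
wrist_force: [0.1, 0.3, -1.0]
opening: 0.0353
grasp_force: 41.2
```

Call:
servo_tool([
  {"offset": [-0.18,-0.35,0],"yaw": 0,"claw": 1},
  {"offset": [-0.369,-0.704,0],"yaw": 0.022,"claw": 1},
  {"offset": [-0.369,-0.704,0],"yaw": 0.022,"claw": 1},
  {"offset": [-0.369,-0.704,0],"yaw": 0.022,"claw": 1},
])

```text
time: 29.5
ee_pos: [0.4548, 0.0723, 0.195]
tcp_rot: [180.0, -0.0, 96.5]
wrist_force: [0.3, 0.2, -1.2]
opening: 0.035
grasp_force: 41.2
```

Call:
servo_tool([
  {"offset": [0,0,0.3],"yaw": 0,"claw": 1},
  {"offset": [0,0,0.6],"yaw": 0,"claw": 1},
  {"offset": [0.004,0.004,0.85],"yaw": 0,"claw": 1},
  {"offset": [0.004,0.004,0.9],"yaw": 0,"claw": 1},
  {"offset": [0.004,0.004,0.9],"yaw": 0,"claw": 1},
])

```text
time: 30.12
ee_pos: [0.4552, 0.0729, 0.1051]
tcp_rot: [-180.0, 0.0, 96.5]
wrist_force: [-0.0, -0.7, -1.7]
opening: 0.0352
grasp_force: 41.2
```

Call:
servo_tool([
  {"offset": [0,0,0.1],"yaw": 0,"claw": 1},
  {"offset": [0,0,0.2],"yaw": 0,"claw": 1},
  {"offset": [0,0,0.27],"yaw": 0,"claw": 1},
  {"offset": [0,0,0.285],"yaw": 0,"claw": 1},
  {"offset": [0,0,0.285],"yaw": 0,"claw": 1},
])

```text
time: 30.75
ee_pos: [0.455, 0.0726, 0.0764]
tcp_rot: [180.0, -0.0, 96.5]
wrist_force: [-0.8, 0.4, -1.6]
opening: 0.0354
grasp_force: 41.2
```

Call:
servo_tool([
  {"offset": [0,0,0.003],"yaw": 0,"claw": 0.3},
  {"offset": [0,0,0.003],"yaw": 0,"claw": 0.3},
  {"offset": [0,0,0.003],"yaw": 0,"claw": 0.3},
  {"offset": [0,0,-0.15],"yaw": 0,"claw": 0.3},
  {"offset": [0,0,-0.5],"yaw": 0,"claw": 0.3},
  {"offset": [0,0,-1],"yaw": 0,"claw": 0.3},
])

```text
time: 31.5
ee_pos: [0.4543, 0.0725, 0.1776]
tcp_rot: [-179.9, 0.0, 96.5]
wrist_force: [1.3, -0.0, -0.6]
opening: 0.0596
grasp_force: 0.0
```

Call:
servo_tool([
  {"offset": [-0.31,0.35,-0.15],"yaw": 0,"claw": 0.3},
  {"offset": [-0.622,0.71,-0.3],"yaw": 0,"claw": 0.3},
])

```text
time: 31.75
ee_pos: [0.5337, 0.0184, 0.209]
tcp_rot: [179.8, 0.0, 96.5]
wrist_force: [0.5, 1.0, 1.3]
opening: 0.0599
grasp_force: 0.0
```

Call:
servo_tool([
  {"offset": [-0.31,0.35,0],"yaw": 0.042,"claw": 0.3},
  {"offset": [-0.622,0.71,0],"yaw": 0.0845,"claw": 0.3},
  {"offset": [-0.622,0.71,0],"yaw": 0.0845,"claw": 0.3},
  {"offset": [-0.622,0.71,0],"yaw": 0.0845,"claw": 0.3},
])

```text
time: 32.25
ee_pos: [0.6098, -0.0349, 0.2068]
tcp_rot: [-180.0, -0.0, 81.3]
wrist_force: [-1.3, 0.4, -0.1]
opening: 0.0598
grasp_force: 0.0
```

```bash
python3 - <<'E'
from h import *
blocks('6')
p,d,T=load('wrist6');P=cloud('wrist',d,T)
rects(P[:300],p[:300],.065,.09,200)
E
```

```text
tcp [609.8 -34.9 206.8] [ 1.7998e+02 -1.0000e-02  8.1310e+01]
wrist [484. 100.] c [754.9  57.1] short 34.8 along 46.4 long 36.7 z 0.051 rgb [213. 123. 150.]
wrist [354. 142.] c [645.4  33.4] short 34.3 along 81.2 long 36.7 z 0.051 rgb [199. 201. 204.]
wrist [378. 277.] c [650.7 -74.8] short 36.6 along 24.3 long 39.1 z 0.0509 rgb [ 34.  70. 131.]
wrist [480. 341.] c [ 736.7 -155. ] short 19.8 along 85.2 long 37.4 z 0.0507 rgb [191. 106. 130.]
wrist [378. 396.] c [ 637.2 -197.6] short 24.6 along 78.4 long 37.6 z 0.0506 rgb [15. 15. 15.]
wrist [471. 441.] c [ 740.9 -284.2] short 10.0 along 73.5 long 41.8 z 0.053 rgb [63. 65. 61.]
top [296. 179.] c [755.5  57.3] short 34.0 along 45.4 long 35.0 z 0.0519 rgb [143.  91. 110.]
top [401. 222.] c [ 636.8 -204.5] short 36.4 along 82.0 long 36.6 z 0.0515 rgb [26. 25. 27.]
[71. 64.] n 8000 rect [420.7 154.9] [141.   73.4] 6.1 z 0.0716 mean [431.2 146.   73. ] rgb [120. 133. 149.]
[ 99. 131.] n 3576 rect [455.4  79.9] [56.5 56. ] 6.5 z 0.0795 mean [458.3  80.4  77.5] rgb [152. 133.  90.]
```

Call:
servo_tool([
  {"offset": [0.36,0.12,0.2],"yaw": 0,"claw": 0.25},
  {"offset": [0.729,0.249,0.5],"yaw": 0,"claw": 0.25},
  {"offset": [0.729,0.249,1],"yaw": 0,"claw": 0.25},
  {"offset": [0.729,0.249,1],"yaw": 0,"claw": 0.25},
  {"offset": [0.729,0.249,1],"yaw": 0,"claw": 0.25},
])

```text
time: 32.98
ee_pos: [0.6459, 0.0333, 0.1089]
tcp_rot: [179.9, -0.0, 81.3]
wrist_force: [-0.2, 0.4, 0.9]
opening: 0.0641
grasp_force: 0.0
```

Call:
servo_tool([
  {"offset": [0,0,0.3],"yaw": 0,"claw": 0.25},
  {"offset": [0,0,0.5],"yaw": 0,"claw": 0.25},
  {"offset": [0,0,0.61],"yaw": 0,"claw": 0.25},
  {"offset": [0,0,0.61],"yaw": 0,"claw": 0.25},
  {"offset": [0,0,0.61],"yaw": 0,"claw": 1},
  {"offset": [0,0,0.61],"yaw": 0,"claw": 1},
  {"offset": [0,0,0.61],"yaw": 0,"claw": 1},
  {"offset": [0,0,0.61],"yaw": 0,"claw": 1},
  {"offset": [0,0,0.61],"yaw": 0,"claw": 1},
])

```text
time: 34.1
ee_pos: [0.6463, 0.0332, 0.0465]
tcp_rot: [179.9, -0.0, 81.2]
wrist_force: [-0.6, -0.4, 5.9]
opening: 0.035
grasp_force: 41.8
```

Call:
servo_tool([
  {"offset": [0,0,-0.2],"yaw": 0,"claw": 1},
  {"offset": [0,0,-0.5],"yaw": 0,"claw": 1},
  {"offset": [0,0,-1],"yaw": 0,"claw": 1},
  {"offset": [0,0,-1],"yaw": 0,"claw": 1},
])

```text
time: 34.6
ee_pos: [0.6475, 0.0333, 0.1512]
tcp_rot: [179.6, -0.1, 81.2]
wrist_force: [0.2, -0.6, -1.8]
opening: 0.0353
grasp_force: 41.0
```

Call:
servo_tool([
  {"offset": [-0.03,-0.2,0],"yaw": 0,"claw": 1},
  {"offset": [-0.08,-0.5,0],"yaw": 0,"claw": 1},
  {"offset": [-0.143,-0.92,0],"yaw": 0,"claw": 1},
])

```text
time: 34.98
ee_pos: [0.5516, 0.0331, 0.1448]
tcp_rot: [-180.0, 0.0, 81.2]
wrist_force: [-0.7, -1.1, -1.0]
opening: 0.0351
grasp_force: 41.0
```

Call:
servo_tool([
  {"offset": [-0.07,-0.46,0],"yaw": -0.042,"claw": 1},
  {"offset": [-0.143,-0.92,0],"yaw": -0.0845,"claw": 1},
  {"offset": [-0.143,-0.92,0],"yaw": -0.0845,"claw": 1},
  {"offset": [-0.143,-0.92,0],"yaw": -0.0845,"claw": 1},
])

```text
time: 35.48
ee_pos: [0.4598, 0.033, 0.1456]
tcp_rot: [179.9, 0.0, 96.4]
wrist_force: [-0.0, -0.4, -1.1]
opening: 0.0356
grasp_force: 41.0
```

Call:
servo_tool([
  {"offset": [0,0,0.2],"yaw": 0,"claw": 1},
  {"offset": [0,0,0.4],"yaw": 0,"claw": 1},
  {"offset": [0,0,0.55],"yaw": 0,"claw": 1},
  {"offset": [0,0,0.65],"yaw": 0,"claw": 1},
  {"offset": [0,0,0.688],"yaw": 0,"claw": 1},
  {"offset": [0,0,0.688],"yaw": 0,"claw": 1},
  {"offset": [0,0,0.688],"yaw": 0,"claw": 1},
])

```text
time: 36.35
ee_pos: [0.4598, 0.033, 0.0769]
tcp_rot: [180.0, -0.0, 96.5]
wrist_force: [-0.0, -0.2, -2.1]
opening: 0.0353
grasp_force: 41.0
```

Call:
servo_tool([
  {"offset": [0,0,0.003],"yaw": 0,"claw": 0.3},
  {"offset": [0,0,0.003],"yaw": 0,"claw": 0.3},
  {"offset": [0,0,0.003],"yaw": 0,"claw": 0.3},
  {"offset": [0,0,-0.15],"yaw": 0,"claw": 0.3},
  {"offset": [0,0,-0.5],"yaw": 0,"claw": 0.3},
  {"offset": [0,0,-1],"yaw": 0,"claw": 0.3},
])

```text
time: 37.1
ee_pos: [0.4589, 0.0329, 0.1777]
tcp_rot: [-179.9, -0.0, 96.5]
wrist_force: [1.1, -0.9, 0.6]
opening: 0.0595
grasp_force: 0.0
```

Call:
servo_tool([
  {"offset": [-0.4,0.35,-0.15],"yaw": 0,"claw": 0.3},
  {"offset": [-0.883,0.782,-0.3],"yaw": 0,"claw": 0.3},
])

```text
time: 37.35
ee_pos: [0.5455, -0.0439, 0.2086]
tcp_rot: [179.8, 0.0, 96.5]
wrist_force: [0.9, 0.9, 0.5]
opening: 0.0599
grasp_force: 0.0
```

Call:
servo_tool([
  {"offset": [-0.4,0.35,0],"yaw": -0.05,"claw": 0.3},
  {"offset": [-0.883,0.782,0],"yaw": -0.0995,"claw": 0.3},
  {"offset": [-0.883,0.782,0],"yaw": -0.0995,"claw": 0.3},
  {"offset": [-0.883,0.782,0],"yaw": -0.0995,"claw": 0.3},
])

```text
time: 37.85
ee_pos: [0.6317, -0.1224, 0.2059]
tcp_rot: [-180.0, -0.0, 114.3]
wrist_force: [-0.3, 2.1, -0.2]
opening: 0.0596
grasp_force: 0.0
```

```bash
python3 - <<'E'
from h import *
blocks('7')
p,d,T=load('wrist7');P=cloud('wrist',d,T)
rects(P[:400],p[:400],.065,.09,200)
E
```

```text
tcp [ 631.7 -122.4  205.9] [1.7997e+02 1.0000e-02 1.1433e+02]
wrist [542. 109.] c [755.1  57.3] short 35.4 along 45.0 long 36.6 z 0.0511 rgb [215. 126. 153.]
wrist [369. 193.] c [650.6 -75.1] short 36.5 along 23.9 long 38.9 z 0.051 rgb [ 37.  76. 143.]
wrist [286. 326.] c [ 636.6 -204.6] short 37.1 along 173.5 long 37.8 z 0.0509 rgb [22. 22. 23.]
wrist [389. 333.] c [ 717.6 -172.9] short 7.7 along 22.5 long 20.4 z 0.0504 rgb [164.  91. 111.]
top [297. 179.] c [755.7  56.9] short 35.6 along 48.0 long 36.2 z 0.0511 rgb [143.  92. 111.]
top [350. 217.] c [652.1 -75.2] short 36.1 along 26.2 long 37.8 z 0.0515 rgb [29. 54. 94.]
[138. 138.] n 1392 rect [ 475.5 -102.6] [60.8 12.8] 6.2 z 0.0808 mean [ 479.  -101.7   79.5] rgb [158. 166. 167.]
[136. 178.] n 581 rect [ 484.4 -128.4] [15.9 31.4] 48.8 z 0.078 mean [ 487.3 -129.9   78. ] rgb [70. 12. 12.]
[116. 276.] n 940 rect [ 488.7 -210.5] [12.8 50.9] 82.5 z 0.078 mean [ 492.7 -210.3   78. ] rgb [7. 8. 8.]
```

Call:
servo_tool([
  {"offset": [0.18,0.18,0.2],"yaw": 0,"claw": 0.25},
  {"offset": [0.352,0.37,0.5],"yaw": 0,"claw": 0.25},
  {"offset": [0.352,0.37,1],"yaw": 0,"claw": 0.25},
  {"offset": [0.352,0.37,1],"yaw": 0,"claw": 0.25},
  {"offset": [0.352,0.37,1],"yaw": 0,"claw": 0.25},
])

```text
time: 38.58
ee_pos: [0.6513, -0.0748, 0.1086]
tcp_rot: [179.9, 0.1, 114.4]
wrist_force: [0.8, 0.1, 0.8]
opening: 0.0646
grasp_force: 0.0
```

Call:
servo_tool([
  {"offset": [0,0,0.3],"yaw": 0,"claw": 0.25},
  {"offset": [0,0,0.5],"yaw": 0,"claw": 0.25},
  {"offset": [0,0,0.6],"yaw": 0,"claw": 0.25},
  {"offset": [0,0,0.6],"yaw": 0,"claw": 0.25},
  {"offset": [0,0,0.6],"yaw": 0,"claw": 1},
  {"offset": [0,0,0.6],"yaw": 0,"claw": 1},
  {"offset": [0,0,0.6],"yaw": 0,"claw": 1},
  {"offset": [0,0,0.6],"yaw": 0,"claw": 1},
  {"offset": [0,0,0.6],"yaw": 0,"claw": 1},
])

```text
time: 39.7
ee_pos: [0.6517, -0.0751, 0.0468]
tcp_rot: [179.9, 0.1, 114.4]
wrist_force: [0.3, 1.1, 5.3]
opening: 0.0353
grasp_force: 42.0
```

Call:
servo_tool([
  {"offset": [0,0,-0.2],"yaw": 0,"claw": 1},
  {"offset": [0,0,-0.5],"yaw": 0,"claw": 1},
  {"offset": [0,0,-1],"yaw": 0,"claw": 1},
  {"offset": [0,0,-1],"yaw": 0,"claw": 1},
])

```text
time: 40.2
ee_pos: [0.6528, -0.0752, 0.1515]
tcp_rot: [179.6, 0.2, 114.4]
wrist_force: [1.3, -0.5, -1.4]
opening: 0.0355
grasp_force: 41.3
```

Call:
servo_tool([
  {"offset": [0.15,-0.15,0],"yaw": 0,"claw": 1},
  {"offset": [0.4,-0.4,0],"yaw": 0,"claw": 1},
  {"offset": [0.702,-0.711,0],"yaw": 0,"claw": 1},
])

```text
time: 40.58
ee_pos: [0.5562, -0.0401, 0.145]
tcp_rot: [-179.9, -0.0, 114.4]
wrist_force: [-0.4, 0.3, -0.9]
opening: 0.0357
grasp_force: 41.2
```

Call:
servo_tool([
  {"offset": [0.35,-0.35,0],"yaw": 0.05,"claw": 1},
  {"offset": [0.702,-0.711,0],"yaw": 0.0997,"claw": 1},
  {"offset": [0.702,-0.711,0],"yaw": 0.0997,"claw": 1},
  {"offset": [0.702,-0.711,0],"yaw": 0.0997,"claw": 1},
])

```text
time: 41.08
ee_pos: [0.4639, -0.0058, 0.1459]
tcp_rot: [179.9, 0.0, 96.5]
wrist_force: [-0.5, 0.3, -0.5]
opening: 0.0356
grasp_force: 41.3
```

Call:
servo_tool([
  {"offset": [0,0,0.2],"yaw": 0,"claw": 1},
  {"offset": [0,0,0.4],"yaw": 0,"claw": 1},
  {"offset": [0,0,0.55],"yaw": 0,"claw": 1},
  {"offset": [0,0,0.65],"yaw": 0,"claw": 1},
  {"offset": [0,0,0.688],"yaw": 0,"claw": 1},
  {"offset": [0,0,0.688],"yaw": 0,"claw": 1},
  {"offset": [0,0,0.688],"yaw": 0,"claw": 1},
])

```text
time: 41.95
ee_pos: [0.4639, -0.0058, 0.0772]
tcp_rot: [180.0, 0.0, 96.4]
wrist_force: [0.1, 0.3, -0.9]
opening: 0.0355
grasp_force: 41.3
```

Call:
servo_tool([
  {"offset": [0,0,0.003],"yaw": 0,"claw": 0.3},
  {"offset": [0,0,0.003],"yaw": 0,"claw": 0.3},
  {"offset": [0,0,0.003],"yaw": 0,"claw": 0.3},
  {"offset": [0,0,-0.15],"yaw": 0,"claw": 0.3},
  {"offset": [0,0,-0.5],"yaw": 0,"claw": 0.3},
  {"offset": [0,0,-1],"yaw": 0,"claw": 0.3},
])

```text
time: 42.7
ee_pos: [0.4629, -0.0058, 0.178]
tcp_rot: [-179.9, -0.0, 96.4]
wrist_force: [-0.4, -0.4, 0.6]
opening: 0.0596
grasp_force: 0.0
```

Call:
servo_tool([
  {"offset": [-0.45,0.2,-0.15],"yaw": 0,"claw": 0.3},
  {"offset": [-0.933,0.418,-0.3],"yaw": 0,"claw": 0.3},
])

```text
time: 42.95
ee_pos: [0.5164, -0.0945, 0.2094]
tcp_rot: [179.8, 0.0, 96.5]
wrist_force: [0.6, 0.6, -0.8]
opening: 0.0599
grasp_force: 0.0
```

Call:
servo_tool([
  {"offset": [-0.45,0.2,0],"yaw": 0,"claw": 0.3},
  {"offset": [-0.933,0.418,0],"yaw": 0,"claw": 0.3},
])

```text
time: 43.2
ee_pos: [0.5684, -0.1833, 0.2084]
tcp_rot: [179.9, 0.0, 96.4]
wrist_force: [0.8, -0.0, 0.1]
opening: 0.0598
grasp_force: 0.0
```

Call:
servo_tool([
  {"offset": [-0.45,0.2,0],"yaw": 0.036,"claw": 0.3},
  {"offset": [-0.933,0.418,0],"yaw": 0.072,"claw": 0.3},
  {"offset": [-0.933,0.418,0],"yaw": 0.072,"claw": 0.3},
  {"offset": [-0.933,0.418,0],"yaw": 0.072,"claw": 0.3},
])

```text
time: 43.7
ee_pos: [0.6193, -0.2698, 0.2072]
tcp_rot: [-180.0, -0.0, 83.5]
wrist_force: [0.4, -0.6, 0.5]
opening: 0.0599
grasp_force: 0.0
```

```bash
python3 - <<'E'
from h import *
blocks('8')
cv2.imwrite('pics/c8.png',np.vstack([cv2.resize(cv2.imread('pics/top8.png')[250:350,230:430],None,fx=3.2,fy=3,interpolation=cv2.INTER_CUBIC),cv2.imread('pics/wrist8.png')[:290]]))
E
```

```text
tcp [ 619.3 -269.8  207.2] [179.96  -0.    83.52]
wrist [454.  91.] c [ 736.  -164.5] short 36.7 along 88.5 long 39.6 z 0.051 rgb [220. 131. 159.]
wrist [334. 151.] c [ 636.4 -204.7] short 36.0 along 173.9 long 36.3 z 0.051 rgb [37. 37. 37.]
wrist [442. 246.] c [ 720.1 -286.3] short 10.3 along 113.1 long 45.3 z 0.0537 rgb [64. 65. 62.]
top [297. 179.] c [755.5  57. ] short 33.6 along 46.5 long 36.0 z 0.0515 rgb [145.  93. 112.]
top [384. 184.] c [ 736.7 -164.8] short 37.0 along 89.2 long 38.4 z 0.0514 rgb [142.  92. 111.]
top [401. 222.] c [ 637.6 -204.6] short 35.8 along 82.9 long 36.9 z 0.0513 rgb [26. 26. 28.]
```

View pics/c8.png

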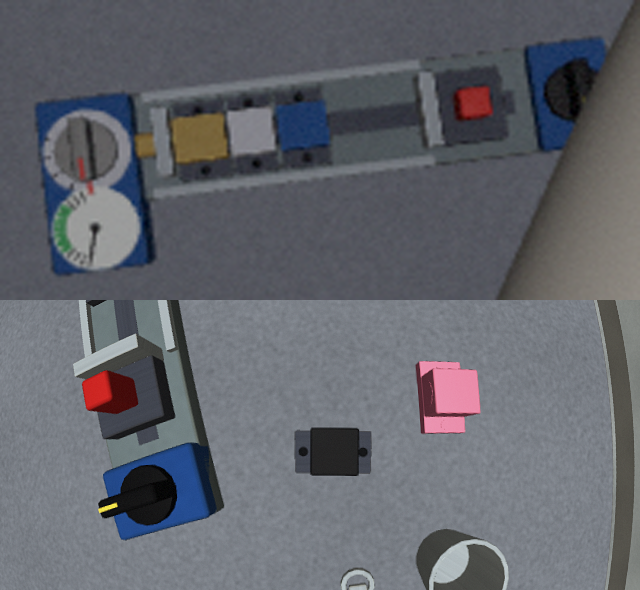

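Call:
servo_tool([
  {"offset": [0.33,0.05,0.2],"yaw": 0,"claw": 0.25},
  {"offset": [0.667,0.102,0.5],"yaw": 0,"claw": 0.25},
  {"offset": [0.667,0.102,1],"yaw": 0,"claw": 0.25},
  {"offset": [0.667,0.102,1],"yaw": 0,"claw": 0.25},
  {"offset": [0.667,0.102,1],"yaw": 0,"claw": 0.25},
])

```text
time: 44.42
ee_pos: [0.6376, -0.2047, 0.1096]
tcp_rot: [179.9, 0.0, 83.5]
wrist_force: [0.9, 0.2, 0.2]
opening: 0.0642
grasp_force: 0.0
```

Call:
servo_tool([
  {"offset": [0,0,0.3],"yaw": 0,"claw": 0.25},
  {"offset": [0,0,0.5],"yaw": 0,"claw": 0.25},
  {"offset": [0,0,0.61],"yaw": 0,"claw": 0.25},
  {"offset": [0,0,0.61],"yaw": 0,"claw": 0.25},
  {"offset": [0,0,0.61],"yaw": 0,"claw": 1},
  {"offset": [0,0,0.61],"yaw": 0,"claw": 1},
  {"offset": [0,0,0.61],"yaw": 0,"claw": 1},
  {"offset": [0,0,0.61],"yaw": 0,"claw": 1},
  {"offset": [0,0,0.61],"yaw": 0,"claw": 1},
])

```text
time: 45.55
ee_pos: [0.6378, -0.205, 0.047]
tcp_rot: [179.9, 0.0, 83.5]
wrist_force: [0.2, -0.7, 5.9]
opening: 0.0356
grasp_force: 42.1
```

Call:
servo_tool([
  {"offset": [0,0,-0.2],"yaw": 0,"claw": 1},
  {"offset": [0,0,-0.5],"yaw": 0,"claw": 1},
  {"offset": [0,0,-1],"yaw": 0,"claw": 1},
  {"offset": [0,0,-1],"yaw": 0,"claw": 1},
])

```text
time: 46.05
ee_pos: [0.6389, -0.2053, 0.1518]
tcp_rot: [179.6, 0.1, 83.5]
wrist_force: [-0.0, -0.1, -1.5]
opening: 0.0353
grasp_force: 41.3
```

Call:
servo_tool([
  {"offset": [0.15,-0.2,-0.1],"yaw": 0,"claw": 1},
  {"offset": [0.4,-0.5,-0.2],"yaw": 0,"claw": 1},
  {"offset": [0.696,-0.93,-0.2],"yaw": 0,"claw": 1},
])

```text
time: 46.42
ee_pos: [0.5522, -0.1245, 0.1661]
tcp_rot: [180.0, -0.0, 83.4]
wrist_force: [-0.7, 0.8, 0.4]
opening: 0.0354
grasp_force: 41.2
```

Call:
servo_tool([
  {"offset": [0.35,-0.46,0],"yaw": -0.036,"claw": 1},
  {"offset": [0.696,-0.93,0],"yaw": -0.072,"claw": 1},
  {"offset": [0.696,-0.93,0],"yaw": -0.072,"claw": 1},
  {"offset": [0.696,-0.93,0],"yaw": -0.072,"claw": 1},
])

```text
time: 46.92
ee_pos: [0.4684, -0.0453, 0.1661]
tcp_rot: [180.0, 0.0, 96.4]
wrist_force: [-0.3, 0.4, -1.0]
opening: 0.0354
grasp_force: 41.3
```

Call:
servo_tool([
  {"offset": [0,0,0.3],"yaw": 0,"claw": 1},
  {"offset": [0,0,0.55],"yaw": 0,"claw": 1},
  {"offset": [0,0,0.75],"yaw": 0,"claw": 1},
  {"offset": [0,0,0.85],"yaw": 0,"claw": 1},
  {"offset": [0,0,0.89],"yaw": 0,"claw": 1},
  {"offset": [0,0,0.89],"yaw": 0,"claw": 1},
  {"offset": [0,0,0.89],"yaw": 0,"claw": 1},
])

```text
time: 47.8
ee_pos: [0.4688, -0.0455, 0.0773]
tcp_rot: [179.9, 0.0, 96.4]
wrist_force: [0.0, 0.0, -2.6]
opening: 0.0357
grasp_force: 41.3
```

Call:
servo_tool([
  {"offset": [0,0,0.003],"yaw": 0,"claw": 0.35},
  {"offset": [0,0,0.003],"yaw": 0,"claw": 0.35},
  {"offset": [0,0,0.003],"yaw": 0,"claw": 0.35},
  {"offset": [0,0,-0.15],"yaw": 0,"claw": 0.35},
  {"offset": [0,0,-0.5],"yaw": 0,"claw": 0.35},
  {"offset": [0,0,-1],"yaw": 0,"claw": 0.35},
])

```text
time: 48.55
ee_pos: [0.4677, -0.0452, 0.178]
tcp_rot: [-179.9, -0.0, 96.4]
wrist_force: [0.7, 0.8, 0.3]
opening: 0.0557
grasp_force: 0.0
```

Call:
servo_tool([
  {"offset": [-0.45,0,0],"yaw": 0,"claw": 0.4},
  {"offset": [-0.897,0.009,0],"yaw": 0,"claw": 0.4},
  {"offset": [-0.897,0.009,0],"yaw": 0,"claw": 0.4},
  {"offset": [-0.897,0.009,0],"yaw": 0,"claw": 0.4},
])

```text
time: 49.05
ee_pos: [0.4791, -0.1342, 0.1774]
tcp_rot: [180.0, -0.0, 96.4]
wrist_force: [-0.1, 0.1, -0.5]
opening: 0.0512
grasp_force: 0.0
```

```bash
python3 - <<'E'
from h import *
p,d,T=grab('wrist','w9');P=cloud('wrist',d,T);print((T[:3,3]*1000).round(1))
rects(P,p,.065,.085,200);print();rects(P,p,.095,.11,200)
E
```

```text
[ 479.1 -134.2  177.4]
[320.  72.] n 8763 rect [465.2 -18.8] [36.8 89.9] 6.6 z 0.0803 mean [465.5 -20.4  79.9] rgb [53. 70. 99.]
[320. 208.] n 2275 rect [ 475.  -102.3] [59.6 12.3] 6.3 z 0.0807 mean [ 475.  -101.7   79.8] rgb [165. 173. 174.]
[321. 241.] n 285 rect [ 477.7 -123.1] [23.4  3.2] 4.3 z 0.0749 mean [ 477.5 -122.7   75. ] rgb [72. 13. 12.]
[320. 362.] n 1054 rect [ 487.  -210.9] [50.3  4.9] 5.8 z 0.0753 mean [ 486.9 -209.9   75.2] rgb [7. 7. 8.]

[320. 269.] n 1735 rect [ 478.5 -134.1] [24.1 24. ] 5.6 z 0.1006 mean [ 478.3 -133.1  100.4] rgb [198.  43.  40.]
```

View pics/w9.png

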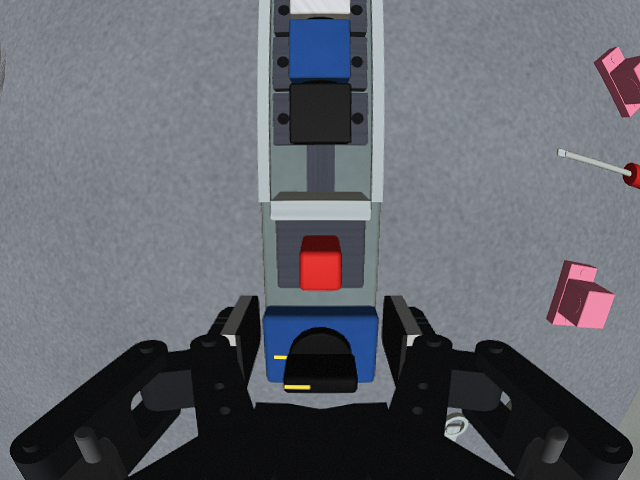

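Call:
servo_tool([
  {"offset": [0,-0.003,0.3],"yaw": 0,"claw": 0.4},
  {"offset": [0,-0.003,0.6],"yaw": 0,"claw": 0.4},
  {"offset": [0,-0.003,0.8],"yaw": 0,"claw": 0.4},
  {"offset": [0,-0.003,0.915],"yaw": 0,"claw": 0.4},
  {"offset": [0,-0.003,0.915],"yaw": 0,"claw": 0.4},
  {"offset": [0,-0.003,0.915],"yaw": 0,"claw": 1},
  {"offset": [0,-0.003,0.915],"yaw": 0,"claw": 1},
  {"offset": [0,-0.003,0.915],"yaw": 0,"claw": 1},
  {"offset": [0,-0.003,0.915],"yaw": 0,"claw": 1},
])

```text
time: 50.22
ee_pos: [0.4788, -0.1345, 0.0865]
tcp_rot: [180.0, 0.0, 96.4]
wrist_force: [-4.6, 1.0, 6.4]
opening: 0.0236
grasp_force: 40.7
```

Call:
servo_tool([
  {"offset": [0.05,0,0],"yaw": 0,"claw": 1},
  {"offset": [0.1,0,0],"yaw": 0,"claw": 1},
  {"offset": [0.15,0,0],"yaw": 0,"claw": 1},
  {"offset": [0.2,0,0],"yaw": 0,"claw": 1},
  {"offset": [0.25,0,0],"yaw": 0,"claw": 1},
  {"offset": [0.3,0,0],"yaw": 0,"claw": 1},
  {"offset": [0.35,0,0],"yaw": 0,"claw": 1},
  {"offset": [0.4,0,0],"yaw": 0,"claw": 1},
  {"offset": [0.43,0,0],"yaw": 0,"claw": 1},
  {"offset": [0.45,0,0],"yaw": 0,"claw": 1},
  {"offset": [0.45,0,0],"yaw": 0,"claw": 1},
])

```text
time: 51.6
ee_pos: [0.474, -0.091, 0.0865]
tcp_rot: [180.0, 0.2, 96.4]
wrist_force: [-3.5, -8.9, 4.8]
opening: 0.0236
grasp_force: 40.5
```

```bash
python3 - <<'E'
from h import *
print(get_obs()['wrist_force'])
for n in('wrist','top','side'):
    p,d,T=grab(n,n+'10');P=cloud(n,d,T)
    m=(P[...,2]>.065)&(P[...,2]<.085)&(P[...,0]>.42)&(P[...,0]<.5)&(abs(P[...,1])<.115)
    u=np.array([-.1132,.9936]);g=(P[m][:,:2]*1000-[452,101.4])@u+111
    print(n,m.sum(),np.histogram(g,bins=np.arange(-100,122,4)) [0])
t=cv2.imread('pics/top10.png')[270:350,230:330]
cv2.imwrite('pics/c10.png',cv2.resize(t,None,fx=6,fy=6,interpolation=cv2.INTER_CUBIC))
E
```

```text
[-3.48267195 -8.90330355  4.84069406]
wrist 32218 [   0    0    0    0    0   40  458 1701    0    0  198 1740 1809 2247
 1120 1163 1155 1208 1167 1226 1238 1211 1190 1228 1211 1198 1194 1183
 1158 1148 1113 1090 1075 1045  704    0    0    0    0    0    0    0
    0    0    0    0    0    0    0    0    0    0    0    0    0]
top 990 [ 0  0  0  0  0  0  0  0  0  0  0  0  0  0  0  8 23 25 24 24 26 24 24 24
 25 24 25 25 24 24 25 24 24 25 25 25 25 24 26 24 26 24 24 27 23 23 27 24
 25 26 19 38 40 38  9]
side 427 [ 18 105  38   5   0   3   0   0   0   1  18  20   2   5   6   5   8   4
   9   2   5   6   6   4   6   8   5   7   7   7   9   9   4   5   3   3
   3   2   0   0   0   0   0   0   4   2   5   6   7   6  11  16  11  10
   1]
```

View pics/c10.png

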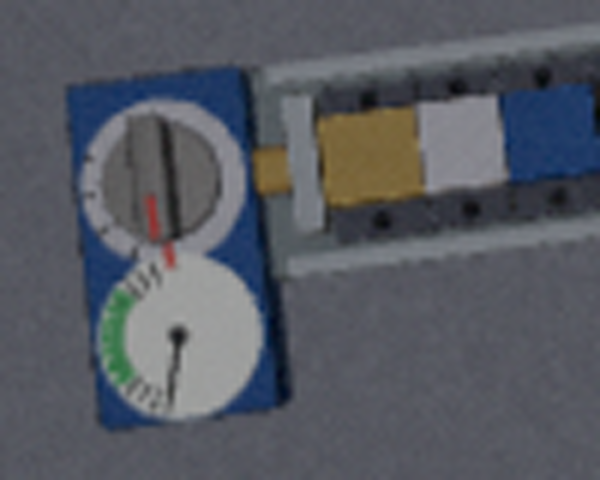

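Call:
servo_tool([
  {"offset": [0.02,0,0],"yaw": 0,"claw": 1},
  {"offset": [0.04,0,0],"yaw": 0,"claw": 1},
  {"offset": [0.06,0,0],"yaw": 0,"claw": 1},
  {"offset": [0.08,0,0],"yaw": 0,"claw": 1},
  {"offset": [0.08,0,0],"yaw": 0,"claw": 1},
  {"offset": [0.08,0,0],"yaw": 0,"claw": 1},
])

```text
time: 52.5
ee_pos: [0.4732, -0.0835, 0.0865]
tcp_rot: [180.0, 0.2, 96.3]
wrist_force: [-3.8, -12.1, 5.1]
opening: 0.0236
grasp_force: 40.4
```

```bash
cat > an.py <<'E'
from h import *
def anvil(tag):
    p,d,T=grab('top',tag);P=cloud('top',d)
    u=np.array([-.1132,.9936]);v=np.array([.9936,.1132])
    q=P[...,:2]*1000-[452,101.4];g=q@u+111;x=q@v
    m=(P[...,2]>.062)&(P[...,2]<.088)&(abs(g-111)<20)&((abs(x+23)<4)|(abs(x-23)<4))
    print('force',get_obs()['wrist_force'].round(1),'plate gy',np.percentile(g[m],[2,50,98]).round(1),m.sum())
    hsv=cv2.cvtColor(p,cv2.COLOR_RGB2HSV)
    cv2.imwrite(f'pics/c{tag}.png',cv2.resize(cv2.imread(f'pics/{tag}.png')[270:350,230:330],None,fx=6,fy=6,interpolation=cv2.INTER_CUBIC))
E
python3 - <<'E'
from an import *
import shutil
_g=grab
import an
anvil('t11')
an.grab=lambda n,t:load('top10')[:3]
shutil.copy('pics/top10.png','pics/t10.png');anvil('t10')
E
```

```text
force [ -3.1 -10.9   4.5] plate gy [110.6 116.  121.3] 31
force [ -3.1 -10.9   4.5] plate gy [104.6 109.8 116.5] 36
```

View pics/ct11.png

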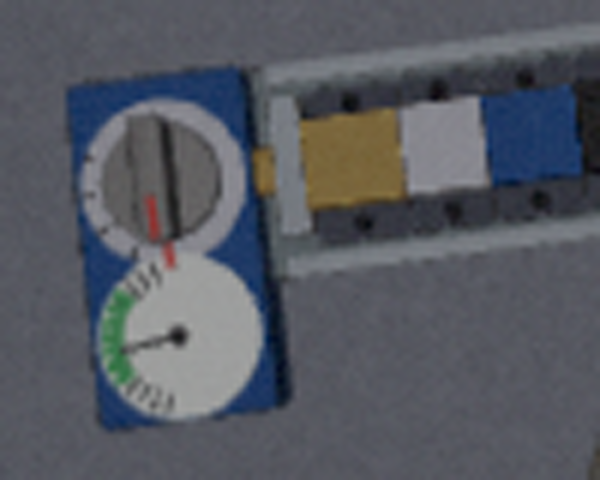

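Call:
servo_tool([
  {"offset": [0.008,0,0],"yaw": 0,"claw": 1},
  {"offset": [0.008,0,0],"yaw": 0,"claw": 1},
  {"offset": [0.004,0,0],"yaw": 0,"claw": 0.4},
  {"offset": [0.004,0,0],"yaw": 0,"claw": 0.4},
  {"offset": [0.004,0,0],"yaw": 0,"claw": 0.4},
  {"offset": [0.004,0,0],"yaw": 0,"claw": 0.4},
  {"offset": [0,0,-0.2],"yaw": 0,"claw": 0.4},
  {"offset": [0,0,-0.5],"yaw": 0,"claw": 0.4},
  {"offset": [0,0,-0.9],"yaw": 0,"claw": 0.4},
])

```text
time: 53.68
ee_pos: [0.4725, -0.0815, 0.1755]
tcp_rot: [-179.9, -0.0, 96.4]
wrist_force: [-0.6, 0.2, -0.8]
opening: 0.0512
grasp_force: 0.0
```

Call:
servo_tool([
  {"offset": [-0.3,0,0],"yaw": -0.05,"claw": 0.4},
  {"offset": [-0.676,0,0],"yaw": -0.1,"claw": 0.4},
  {"offset": [-0.676,0,0],"yaw": -0.15,"claw": 0.4},
  {"offset": [-0.676,0,0],"yaw": -0.2,"claw": 0.4},
  {"offset": [-0.676,0,0],"yaw": -0.25,"claw": 0.4},
  {"offset": [-0.676,0,0],"yaw": -0.25,"claw": 0.4},
])

```text
time: 54.42
ee_pos: [0.4806, -0.1488, 0.1752]
tcp_rot: [180.0, -0.0, 141.4]
wrist_force: [0.6, -0.0, -0.8]
opening: 0.0514
grasp_force: 0.0
```

```bash
python3 - <<'E'
from an import *
anvil('t12');o=get_obs();print(o['ee_pos'],o['tcp_rot'])
E
```

```text
force [-0.8 -0.2 -0.5] plate gy [111.  116.2 122.7] 32
[ 0.48055869 -0.14882527  0.17522238] [ 1.79999120e+02 -5.79703519e-03  1.41231859e+02]
```

View pics/ct12.png

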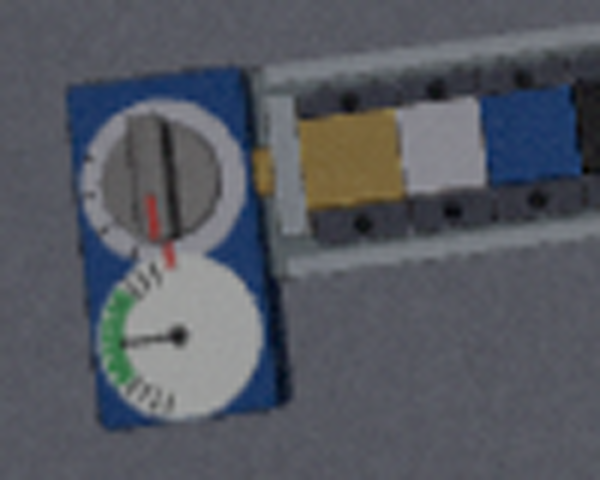

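Call:
servo_tool([
  {"offset": [-0.25,-0.25,0],"yaw": -0.05,"claw": 0.5},
  {"offset": [-0.485,-0.482,0],"yaw": -0.1,"claw": 0.5},
  {"offset": [-0.485,-0.482,0],"yaw": -0.15,"claw": 0.5},
  {"offset": [-0.485,-0.482,0],"yaw": -0.2,"claw": 0.5},
  {"offset": [-0.485,-0.482,0],"yaw": -0.25,"claw": 0.5},
  {"offset": [-0.485,-0.482,0.2],"yaw": -0.25,"claw": 0.5},
  {"offset": [-0.485,-0.482,0.4],"yaw": -0.25,"claw": 0.5},
  {"offset": [-0.485,-0.482,0.6],"yaw": -0.25,"claw": 0.5},
  {"offset": [-0.485,-0.482,0.75],"yaw": -0.25,"claw": 0.5},
  {"offset": [-0.485,-0.482,0.85],"yaw": -0.25,"claw": 0.5},
  {"offset": [-0.485,-0.482,0.85],"yaw": -0.25,"claw": 0.5},
  {"offset": [-0.485,-0.482,0.85],"yaw": -0.25,"claw": 0.5},
])

```text
time: 55.98
ee_pos: [0.4887, -0.2169, 0.091]
tcp_rot: [-180.0, 0.0, -173.6]
wrist_force: [-0.7, -0.1, 0.1]
opening: 0.0426
grasp_force: 0.0
```

Call:
servo_tool([
  {"offset": [0,0,0],"yaw": 0,"claw": 1},
  {"offset": [0,0,0],"yaw": 0,"claw": 1},
  {"offset": [0,0,0],"yaw": 0,"claw": 1},
  {"offset": [0,0,0],"yaw": 0,"claw": 1},
  {"offset": [0,0,0],"yaw": 0,"claw": 1},
])

```text
time: 56.6
ee_pos: [0.4886, -0.2168, 0.0909]
tcp_rot: [-180.0, 0.1, -173.6]
wrist_force: [0.5, 1.3, 5.2]
opening: 0.0133
grasp_force: 39.9
```

Call:
servo_tool([
  {"offset": [0,0,0],"yaw": 0.04,"claw": 1},
  {"offset": [0,0,0],"yaw": 0.09,"claw": 1},
  {"offset": [0,0,0],"yaw": 0.14,"claw": 1},
  {"offset": [0,0,0],"yaw": 0.19,"claw": 1},
  {"offset": [0,0,0],"yaw": 0.24,"claw": 1},
  {"offset": [0,0,0],"yaw": 0.29,"claw": 1},
  {"offset": [0,0,0],"yaw": 0.34,"claw": 1},
  {"offset": [0,0,0],"yaw": 0.39,"claw": 1},
  {"offset": [0,0,0],"yaw": 0.43,"claw": 1},
  {"offset": [0,0,0],"yaw": 0.43,"claw": 1},
])

```text
time: 57.85
ee_pos: [0.4882, -0.2174, 0.0909]
tcp_rot: [-180.0, 0.1, 108.9]
wrist_force: [-3.3, -1.5, 6.0]
opening: 0.0134
grasp_force: 40.0
```

```bash
python3 -c "
from workcell import *
o=get_obs();print(o['tcp_rot'],o['torque'],o['wrist_force'],o['grasp_force'])"
```

```text
[-1.79967925e+02  8.31355534e-02  1.08890142e+02] [-0.45813732  0.74347125 -0.00806337] [-3.29208704 -1.46118139  5.98310833] 40.049570202827454
```

Call:
servo_tool([
  {"offset": [0,0,0],"yaw": 0.02,"claw": 1},
  {"offset": [0,0,0],"yaw": 0.027,"claw": 1},
  {"offset": [0,0,0],"yaw": 0.027,"claw": 1},
])

```text
time: 58.22
ee_pos: [0.4882, -0.2174, 0.0909]
tcp_rot: [-180.0, 0.1, 104.2]
wrist_force: [-4.3, -2.7, 6.9]
opening: 0.0128
grasp_force: 47.8
```

```bash
python3 -c "
from workcell import *
o=get_obs();print(o['tcp_rot'],o['torque'],o['wrist_force'],o['grasp_force'])"
```

```text
[-1.79961317e+02  9.40813423e-02  1.04207428e+02] [-0.51521488  0.82183653  1.1212748 ] [-4.28795208 -2.69965988  6.9125071 ] 47.83738374710083
```

Call:
servo_tool([
  {"offset": [0,0,0],"yaw": 0.004,"claw": 1},
  {"offset": [0,0,0],"yaw": -0.006,"claw": 1},
  {"offset": [0,0,0],"yaw": -0.006,"claw": 0.5},
  {"offset": [0,0,0],"yaw": -0.006,"claw": 0.5},
  {"offset": [0,0,0],"yaw": -0.006,"claw": 0.5},
  {"offset": [0,0,-0.3],"yaw": -0.006,"claw": 0.5},
  {"offset": [0,0,-0.6],"yaw": -0.006,"claw": 0.5},
  {"offset": [0,0,-1],"yaw": -0.006,"claw": 0.5},
])

```text
time: 59.22
ee_pos: [0.488, -0.2166, 0.1905]
tcp_rot: [-179.9, -0.1, 105.2]
wrist_force: [1.0, 0.0, -0.0]
opening: 0.0428
grasp_force: 0.0
```

Call:
servo_tool([
  {"offset": [-0.45,0,-0.3],"yaw": 0,"claw": 0.5},
  {"offset": [-0.9,0,-0.5],"yaw": 0,"claw": 0.5},
  {"offset": [-0.9,0,-0.5],"yaw": 0,"claw": 0.5},
  {"offset": [-0.9,0,-0.5],"yaw": 0,"claw": 0.5},
])

```text
time: 59.72
ee_pos: [0.5119, -0.3035, 0.2396]
tcp_rot: [-180.0, -0.1, 105.2]
wrist_force: [0.0, 0.3, -0.6]
opening: 0.0427
grasp_force: 0.0
```

```bash
python3 - <<'E'
from an import *
anvil('t13')
p,d,T=load('t13');P=cloud('top',d);s=np.s_[:,200:500]
rects(P[s],p[s],.085,.13,30);rects(P[s],p[s],.045,.057,100)
cv2.imwrite('pics/c13.png',np.vstack([cv2.imread('pics/ct13.png'),cv2.resize(cv2.imread('pics/t13.png')[260:330,320:500],(600,233))])[:, :][120:])
E
```

```text
force [-0.2 -0.3  0.1] plate gy [111.1 116.6 122.9] 34
[212. 279.] n 124 rect [ 488.8 -216.9] [13.8 50.1] 15.8 z 0.0938 mean [ 488.5 -215.9   93.6] rgb [36. 35. 29.]
[156. 286.] n 103 rect [473.8 -83.1] [23.7 23.8] 7.0 z 0.0993 mean [473.9 -82.9  98.9] rgb [130.  40.  39.]
[ 55. 299.] n 170 rect [447.  158.9] [49.6 26.6] 2.6 z 0.1137 mean [447.3 156.7 109.4] rgb [85. 78. 79.]
[136. 468.] n 166 rect [ 64.2 -23.4] [80.1 12.6] 68.8 z 0.1068 mean [ 66.4 -23.8 107.4] rgb [58. 55. 52.]
[ 97. 178.] n 177 rect [756.   56.8] [34.1 36.1] 46.2 z 0.0491 mean [756.   57.   49.5] rgb [151.  98. 118.]
[184. 184.] n 208 rect [ 736.9 -164.4] [36.7 37.8] 88.4 z 0.0495 mean [ 737.  -164.1   49.6] rgb [148.  96. 115.]
[208. 281.] n 537 rect [ 488.6 -214.8] [87.6 64.5] 6.4 z 0.0494 mean [ 487.9 -214.5   49.6] rgb [32. 56. 96.]
[153. 285.] n 173 rect [474.1 -84.4] [59.7 51.9] 6.4 z 0.055 mean [480.5 -78.2  54.6] rgb [52. 54. 62.]
```

View pics/c13.png

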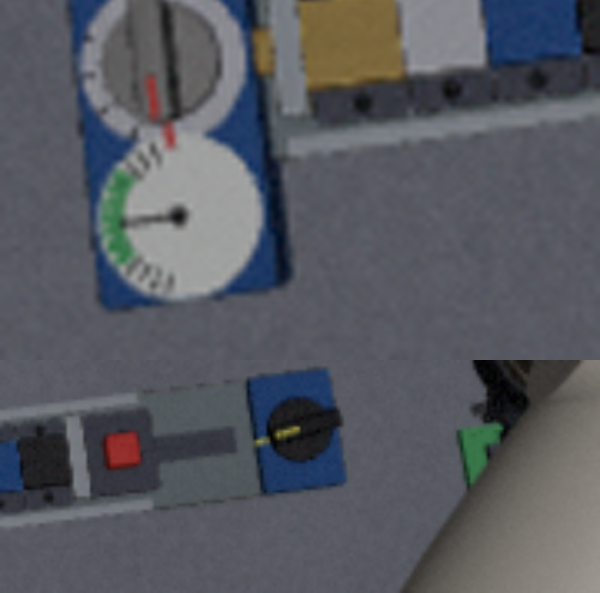

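```bash
python3 -c "
from workcell import *
print(job_done())"
```

```text
the job is handed in; nothing more can be done
None
```

I handed the job in at about 60 s, done in the order asked: the master is back in its tray, the memory pointer is at zero, all four blocks are in a row on the bed, the needle is mid-green and the clamp is fully tight.

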